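# Put the lab's safety station back together

## Task

Put the safety station back in order after cleaning: first press the white shelf plate evenly down over the four snap standoffs until every corner has clicked home. Then stand the two green-capped eye-wash bottles upright on the plate, one on either side of its black grip, and hang every pair of ear defenders over the rail with the rail under the middle of the headband and a cup on either side. Leave the other things on the bench where they are.

Things in the scene. Friction and masses are not known exactly. Their poses are not given: they have to be found in the camera images.
- station: Safety station, fixed, at another place and yaw each time: blue base 290 x 320 x 10 mm (x, y, z), origin under its centre; four white snap standoffs on the robot's side, a rail on the far side. x points from the standoffs to the rail.
- seat (a point): Middle of the four standoffs (at x +-40, y +-60 mm from here; axes as the station's), 26 mm above the table, level with the collars on which the plate finally rests. Each standoff: collar 20 mm across, on it a pin 10 mm across with a coned tip 44 mm above the table.
- snap0 (a point): Coned tip of standoff 0 (seat's x -40, y -60 mm). On the +y and -y side of every pin is an orange spring barb: a plate laid on stops on the barbs about 10 mm above its seat. Pushed down, each standoff clicks at about 2.5 to 5 N (10 to 20 N for all four when pushed at the plate's middle); the barbs then snap out over the plate and hold it.
- rail_mid (a point): Middle of the station's steel rail, on its axis: a round bar 16 mm thick and 292 mm long between two posts (22 x 14 mm, tops 165 mm above the table), its axis 155 mm above the table, along this frame's y. It lies 165 mm from the seat point in +x. z up.
- plate_grip (a point): Centre of the black grip on the loose white shelf plate (0.25 kg). The plate is 110 x 150 x 5 mm (x, y, z); the grip is a ridge 60 long in x, 18 wide in y, standing 34 mm up from the plate's top; this point is 22 mm above the plate's underside and 17 mm below the grip's top. A square hole 14.5 mm wide goes through near each corner, at x = +-40, y = +-60 mm. It may be fitted either way round (half a turn).
- hole0 (a point): Centre of plate hole 0, at the underside of the plate (x -40, y -60 mm from the plate's centre). Level with the seat point when that corner has clicked home.
- hole1 (a point): Centre of plate hole 1, at the underside of the plate (x -40, y +60 mm from the plate's centre). Level with the seat point when that corner has clicked home.
- hole2 (a point): Centre of plate hole 2, at the underside of the plate (x +40, y -60 mm from the plate's centre). Level with the seat point when that corner has clicked home.
- hole3 (a point): Centre of plate hole 3, at the underside of the plate (x +40, y +60 mm from the plate's centre). Level with the seat point when that corner has clicked home.
- d1_grip (a point): Centre of the crown pad of the yellow ear defenders (0.14-0.26 kg; may be absent), an arch standing on two cups: 150 wide in x, 58 deep in y, 145 mm tall. The pad is 56 long in x, 26 wide in y and 26 high, this point 132 mm above the underside of the cups; the band's underside there is 14 mm below it. Gap between the cups 78 mm. Hung, this point is about 22 mm above the rail's axis.
- d2_grip (a point): Centre of the crown pad of the red ear defenders (0.14-0.26 kg; may be absent), an arch standing on two cups: 150 wide in x, 58 deep in y, 145 mm tall. The pad is 56 long in x, 26 wide in y and 26 high, this point 132 mm above the underside of the cups; the band's underside there is 14 mm below it. Gap between the cups 78 mm. Hung, this point is about 22 mm above the rail's axis.
- d3_grip (a point): Centre of the crown pad of the green ear defenders (0.14-0.26 kg; may be absent), an arch standing on two cups: 150 wide in x, 58 deep in y, 145 mm tall. The pad is 56 long in x, 26 wide in y and 26 high, this point 132 mm above the underside of the cups; the band's underside there is 14 mm below it. Gap between the cups 78 mm. Hung, this point is about 22 mm above the rail's axis.
- e1_mid (a point): Centre of an eye-wash bottle (0.2 kg): white and upright with a blue band, round, 48 mm across up to 78 mm, then a shoulder to a green cap 28 mm across from 96 mm to its top at 125 mm. This point is 62.5 mm above its foot. Between the standoffs' pins and beside the grip it fits about 38 mm either side of the plate's middle in y.
- e2_mid (a point): Centre of an eye-wash bottle (0.2 kg): white and upright with a blue band, round, 48 mm across up to 78 mm, then a shoulder to a green cap 28 mm across from 96 mm to its top at 125 mm. This point is 62.5 mm above its foot. Between the standoffs' pins and beside the grip it fits about 38 mm either side of the plate's middle in y.
- tube_box: Bystander: green tube box, 100 x 140 x 50 mm.
- tape: Bystander: red roll of tape, 68 mm across.
- marker: Bystander: white marker, 120 mm.
Not all that is in view belongs to the job. What is shaped like the part that bears d3_grip but purple is not meant.

How it is judged:
By the outcome, as a careful person would: the job done as asked, in the order asked, and still so for the second after the job is handed in, with the robot touching nothing.
Of d1, d2, d3 only 2 to 3 are there at a start; the rules pass over those that are not, and their reading is None.
At some moment in a run one of d1, d2, d3 may be knocked a few centimetres aside while the robot is not near it.
It also fails if it takes over 200 s, if anything falls off the work surface, if the arm or the gripper's body presses on something with over 40 N, if the wrist force passes 120 N, or if a joint passes its speed limit or range.

## Robot

A 7-joint arm with a two-finger parallel gripper is mounted at the origin on the work surface. World frame = base frame: x ahead of the robot, y to its left, z up, the work surface at z = 0. Lengths are in mm, angles in rad, forces in N, time in s.
With the tool pointing down it reaches from about 375 to 925 mm from the base axis. Payload 3.1 kg.
Tool frame: the origin (TCP) lies between the finger pads; the fingertips stand 22 mm ahead of it and the grasp point (between the pads) lies 3 mm ahead of it (arm.finger_overhang is the distance from the TCP to the fingertips, in mm); z points along the fingers, y is the direction in which the jaws open and shut (so a half turn about z gives the same grasp; the last joint's range is limited). The gripper opens to 85 mm and grips with 20 to 120 N. Pads are 22 mm wide; open, the fingers measure 114 mm over their backs; the gripper's body (76 mm by 85 mm) begins 54 mm behind the grasp point. The pads swing forward as they close: fully open they stand 13 mm farther back than shut.
Start: joints at [1.026, 0.383, 0.044, 1.598, -0.018, 1.161, -0.05], TCP at [280.872, -586.186, 253.269] pointing down, gripper open.
Joint ranges: [-2.61, 2.61], [-0.41, 2.15], [-1.48, 1.57], [0, 2.5], [-1.57, 4.71], [0.05, 1.97], [-2.85, 2.85]. Speed limits (rad/s): [2.79, 2.79, 3.14, 3.14, 3.14, 3.14, 3.14].

## Interface

Orientations are given as a 3x3 rotation matrix whose columns are the frame's x, y, z axes.
In Python, from workcell import read_state, capture, job_done, arm gives the robot as it stands. The module is installed in compiled form; this text tells all that it offers.
- The arm moves only by the tool carry_out, never from a script. Its argument "commands" is a list that holds one entry, the list of rows, each a list of 7 numbers: the opening, from 0 (shut) to 1 (fully open), then the shift along the tool's x, y, z in mm, then the turn, a rotation vector about the tool's x, y, z in rad. A call has exactly 5 rows; each row is the pose to reach, as a shift and turn from the pose measured when the call began, along the tool's axes at that moment; what a row does not reach only later rows make up. A row lasts 1/8 s, in which the tool goes at most 62.5 mm and 10.7 degrees, less where a joint would pass 70% of its speed; a pose out of reach is approached as far as the arm can. A call with a gripper value outside its range is refused whole. The fingers move at their own pace and stop on an object; "newtons" is the grip in N (left out, the last holds). Time passes only in rows, so rows that repeat a pose let the fingers close, or fill a call up. It gives the time, the measured TCP pose, the force and the opening at its end, in the units of the state.
- read_state(): the state, without advancing time (a new reading comes with each control period).
- capture(name): name is "scene" or "side" or "wrist"; returns a dict with "color" (384x512x3 uint8, red, green, blue), "z_map" (384x512 float32, mm along the optical axis (not along the pixel's ray), 0 where there is no reading), "fx", "fy", "cx", "cy" (pixels), "k1" (the pictures are not rectified: a ray, as slopes to the right and down, at radius r is drawn at 1 + k1 r^2 times it, then the intrinsics apply), "R" (3x3) and "t" (3): a world point X has camera coordinates R X + t; the wrist camera has in their place "hand_eye" (4x4, takes a point from camera to tool coordinates, whose origin is the TCP and whose axes are the flange's). Camera axes: x right, y down, z forward; pixel columns grow to the right and rows downward; lengths in mm; the calibration is good to about 2 mm. A picture is of the moment at which its call begins: read the wrist's pose just before it.
- job_done(): hands the job in, once; it reports no verdict.
The state is a dict: "time": time; "q": joint angles; "qd": joint speeds; "tau": joint torques, N m; "tcp_pos": TCP position; "tool_rot": TCP orientation; "contact_force": force on the tool from outside, world axes, zero at the start; "wrist_torque": the same for the moment, N m; "gripper_width": opening from 0.0 (shut) to 1.0 (fully open).
Only numpy, scipy, OpenCV 4.12 (cv2) and the standard library are available. Lean on these libraries where they do the work, as an engineer would, in place of code of your own. Each camera call takes 0.05 s, during which the arm holds its last target. There are 200 camera calls.

## Working session

There is one attempt and no reset: what is moved stays moved. The work goes in short steps, Python scripts to look and compute and a tool call to move; the robot and the scene stay as the last step left them, time stands still between calls to the robot, and variables do not carry over. Pictures are saved under pics/ and viewed, about 12 in all and at most 16, crops included, and the job is handed in when it is done.

Besides the shell and the picture viewer there is one more tool, called by a JSON object that holds its "fn" and its "kwargs". carry_out: Moves the arm, as the interface text tells. Its arguments: {"type":"object","properties":{"commands":{"type":"array","items":{"type":"array","items":{"type":"array","items":{"type":"number"}}}},"newtons":{"type":"number"}},"required":["commands"]}

```bash
mkdir -p pics; cat > h.py <<'E'
import numpy as np, cv2
from workcell import read_state, capture, job_done, arm
def cloud(c, st=None):
    """world points per pixel (HxWx3), NaN where no depth"""
    z=c["z_map"].astype(float); H,W=z.shape
    d=dirs(c)
    P=d*z[...,None]
    P[z<=0]=np.nan
    if "hand_eye" in c:
        M=np.array(c["hand_eye"]); P=P@M[:3,:3].T+M[:3,3]
        return P@np.array(st["tool_rot"]).T+np.array(st["tcp_pos"])
    R=np.array(c["R"]);t=np.array(c["t"])
    return (P-t)@R
def dirs(c):
    H,W=c["z_map"].shape
    u,v=np.meshgrid(np.arange(W),np.arange(H))
    K=np.array([[c["fx"],0,c["cx"]],[0,c["fy"],c["cy"]],[0,0,1.]])
    p=np.stack([u,v],-1).reshape(-1,1,2).astype(np.float64)
    n=cv2.undistortPoints(p,K,np.array([c["k1"],0,0,0.]),None,None).reshape(H,W,2)
    return np.dstack([n,np.ones((H,W))])
def save(n,img): cv2.imwrite("pics/"+n,cv2.cvtColor(img,cv2.COLOR_RGB2BGR))
E
python3 - <<'E'
from h import *
s=read_state(); print(s["time"],s["tcp_pos"],np.round(s["tool_rot"],2).tolist(),s["gripper_width"],arm.finger_overhang)
for n in("scene","side"):
    c=capture(n); save(n+"0.png",c["color"]); np.savez("pics/"+n+"0.npz",**c)
    print(n,c["fx"],c["k1"],(-np.array(c["R"]).T@c["t"]).round())
E
```

```text
0.0 [ 280.48410184 -585.37351786  251.87154958] [[0.9, 0.43, -0.0], [0.43, -0.9, 0.0], [-0.0, -0.0, -1.0]] 1.000065006128681 22.0
scene 354.08209873285455 -0.09224938612270361 [ 991. -458.  966.]
side 377.2157860844365 -0.11308171478093254 [ 260. 1036.  717.]
```

```bash
python3 -c "
import cv2,numpy as np
a=cv2.imread('pics/scene0.png');b=cv2.imread('pics/side0.png')
cv2.imwrite('pics/scene0b.png',cv2.resize(a,(768,576)));cv2.imwrite('pics/side0b.png',cv2.resize(b,(768,576)))"
```

```text
(no output)
```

View pics/scene0b.png

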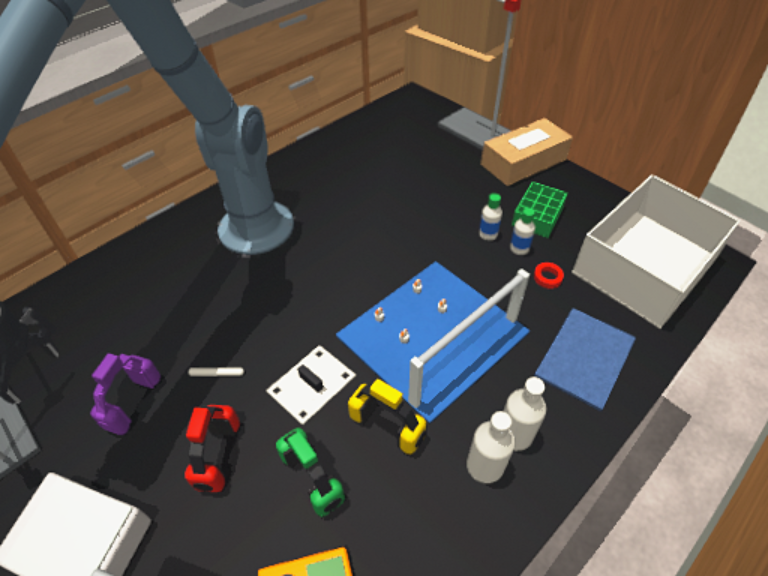

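View pics/side0b.png

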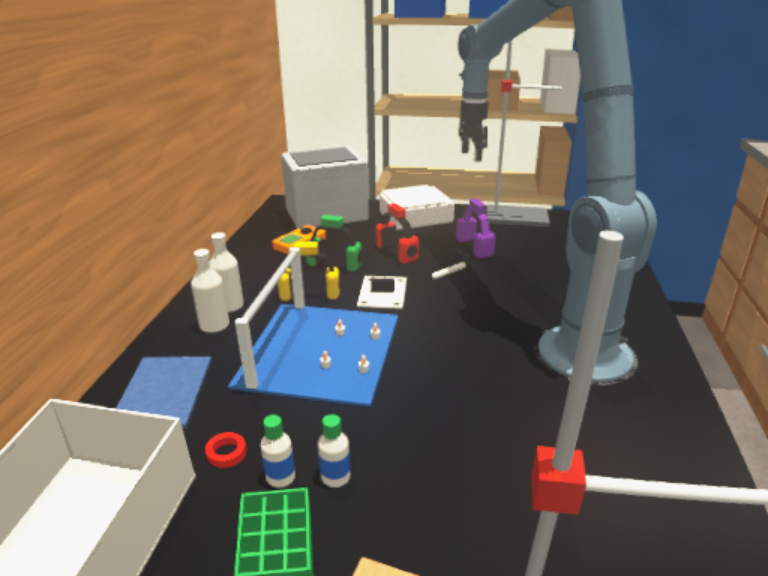

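The scene picture (768 px scale) shows the station at (433,335), the plate with its black grip at (311,383), and yellow, red and green ear defenders at (388,410), (212,445) and (312,470). The purple decoy is at (125,390), and the green-capped bottles are at (490,218) and (523,232). Everything listed is present. The large white-capped bottles at (505,440) are not part of the job.

```bash
cat > m.py <<'E'
from h import *
def rect(P):
    (c,wh,a)=cv2.minAreaRect(P[:,:2].astype(np.float32)); 
    if wh[0]<wh[1]: wh=wh[::-1]; a+=90   # a = angle of long side
    a=(a+90)%180-90
    return np.round(c,1),np.round(wh,1),round(a,1)
HSV={"yellow":(22,32),"red":(0,6),"green":(45,75),"purple":(130,155),"blue":(100,115)}
def mask(c,n,s=120,v=40):
    h=cv2.cvtColor(c["color"],cv2.COLOR_RGB2HSV); lo,hi=HSV[n]
    m=(h[...,0]>=lo)&(h[...,0]<=hi)&(h[...,1]>s)&(h[...,2]>v)
    if n=="red": m|=(h[...,0]>174)&(h[...,1]>s)&(h[...,2]>v)
    return m
def blobs(m,P,zlo,zhi,amin):
    m=(m&(P[...,2]>zlo)&(P[...,2]<zhi)&(np.hypot(P[...,0],P[...,1])<1100)&(P[...,0]>-50)).astype(np.uint8)
    n,l,s,ce=cv2.connectedComponentsWithStats(m)
    for i in range(1,n):
        if s[i,4]>=amin: yield ce[i].round(),s[i,4],P[l==i]
E
cat > a.py <<'E'
from m import *
import sys
for n in ("scene","side"):
    c=np.load("pics/%s0.npz"%n) if len(sys.argv)<2 else capture(n); P=cloud(c); print("==",n)
    for col in("yellow","red","green","purple"):
        for ce,a,Q in blobs(mask(c,col),P,112,175,25):
            print(col,ce,a,rect(Q),"mean",Q.mean(0).round(1),"zmax",np.percentile(Q[:,2],95).round(1))
    for ce,a,Q in blobs(mask(c,"blue"),P,3,17,300): print("base",ce,a,rect(Q),Q[:,2].mean().round(1))
    h=cv2.cvtColor(c["color"],cv2.COLOR_RGB2HSV); w=(h[...,1]<60)&(h[...,2]>110)
    for ce,a,Q in blobs(w,P,-1,14,200): print("white low",ce,a,rect(Q),Q[:,2].mean().round(1))
    for ce,a,Q in blobs(w,P,16,50,4): print("white mid",ce,a,Q.mean(0).round(1),rect(Q))
    for ce,a,Q in blobs(w,P,148,172,10): print("rail",ce,a,Q.mean(0).round(1),rect(Q))
    k=(h[...,2]<60)
    for ce,a,Q in blobs(k,P,25,46,15): print("black",ce,a,Q.mean(0).round(1),rect(Q))
    for ce,a,Q in blobs(mask(c,"green"),P,98,135,8): print("cap",ce,a,Q.mean(0).round(1))
E
python3 a.py
```

```text
== scene
yellow [257. 262.] 260 (array([ 652.7, -147.7]), array([60.6, 25.7]), 11.1) mean [ 657.2 -149.4  140.9] zmax 147.2
red [132. 283.] 276 (array([ 471.3, -416.8]), array([66. , 26.8]), -47.0) mean [ 479.1 -420.8  139.4] zmax 146.4
green [330. 133.] 48 (array([452.2, 416. ]), array([27.2, 25.3]), -70.4) mean [453.6 413.5 122.3] zmax 127.4
green [352. 142.] 52 (array([540.1, 431.2]), array([26.1, 26. ]), 65.2) mean [540.1 429.4 122.6] zmax 126.7
green [201. 299.] 276 (array([ 626.9, -316.2]), array([71.1, 26.7]), -8.3) mean [ 637.2 -318.7  142.5] zmax 147.2
purple [ 71. 247.] 309 (array([ 257.5, -490.7]), array([85.2, 27.1]), -61.8) mean [ 261.5 -491.5  133.9] zmax 146.2
base [288. 225.] 6160 (array([567. ,  79.3]), array([322.8, 292.9]), 88.8) 10.7
white low [432. 164.] 1400 (array([791.4, 689.3]), array([220. , 182.7]), 0.5) 6.4
white low [165. 161.] 265 (array([ 37. , -43.2]), array([187.2,  88.3]), 40.3) 10.5
white low [207. 256.] 1345 (array([ 473.6, -190.8]), array([155.8, 116.4]), -85.4) 4.7
white mid [310.  73.] 7 [ 38.5 807.4  18.1] (array([ 38.7, 808.1]), array([32.9, 1
[... 7421 characters left out ...]
9.7] (array([549.5, 455.6]), array([6.9, 0.7]), -29.6)
white mid [223. 319.] 20 [445.9 437.5  18.4] (array([445.3, 435.6]), array([38.6, 14.1]), 14.7)
rail [217. 118.] 267 [ 718.  -593.1  159.9] (array([ 736.3, -595.1]), array([270.2, 123.3]), 0.3)
rail [333. 113.] 11 [ 190.9 -747.3  159.2] (array([ 191.2, -746.8]), array([15.4,  6.5]), 89.4)
rail [147. 166.] 51 [834.8 -60.8 159.3] (array([834.4, -61.3]), array([29. , 14.8]), 36.2)
rail [177. 194.] 361 [658.9 105.7 161.6] (array([661.2,  80.1]), array([318. ,  22.2]), 89.5)
rail [136. 177.] 56 [834.4  28.6 159.5] (array([833.4,  24.5]), array([27.2, 19.1]), 50.6)
cap [182. 284.] 161 [536.  439.4 117.5]
cap [221. 284.] 158 [448.1 422.9 118.6]
```

{"fn": "carry_out", "kwargs": {"commands": [[[1,35,-27,0,0,0,0.1],[1,70,-54,0,0,0,0.2],[1,105,-81,0,0,0,0.3],[1,140,-108,0,0,0,0.367],[1,173,-135,0,0,0,0.367]]], "newtons": 40}}

```text
time: 0.72
tcp_pos: [378.6, -387.1, 251.8]
tool_rot: [[0.997, 0.08, -0.002], [0.08, -0.997, 0.003], [-0.002, -0.003, -1.0]]
contact_force: [1.0, -0.4, -0.3]
gripper_width: 0.999
```

{"fn": "carry_out", "kwargs": {"commands": [[[1,28,-47,0,0,0,0],[1,56,-94,0,0,0,0],[1,84,-141,0,0,0,0],[1,113,-188,0,0,0,0],[1,113,-188,0,0,0,0]]]}}

```text
time: 1.35
tcp_pos: [478.4, -184.3, 251.9]
tool_rot: [[0.996, 0.091, -0.001], [0.091, -0.996, 0.005], [-0.001, -0.005, -1.0]]
contact_force: [-0.5, -0.8, 0.0]
gripper_width: 1.0
```

```bash
cat >> m.py <<'E'
def rel(st,pos,yaw=None,R=None):
    """shift (tool axes) and turn to reach world pos with tool down and tool-x at world yaw (deg, nearest half turn)"""
    R0=np.array(st["tool_rot"]); s=R0.T@(np.array(pos)-st["tcp_pos"])
    from scipy.spatial.transform import Rotation as Ro
    if yaw is not None:
        cur=np.degrees(np.arctan2(R0[1,0],R0[0,0])); yaw=cur+((yaw-cur+90)%180-90); a=np.radians(yaw)
        R=np.array([[np.cos(a),np.sin(a),0],[np.sin(a),-np.cos(a),0],[0,0,-1]])
    return s.round(1),Ro.from_matrix(R0.T@R).as_rotvec().round(3)
def pose(st):
    R=np.array(st["tool_rot"]); return st["time"],np.round(st["tcp_pos"],1),"yaw",np.degrees(np.arctan2(R[1,0],R[0,0])).round(2),"z",R[:,2].round(3),"F",np.round(st["contact_force"],1),"w",round(float(st["gripper_width"]),3)
E
python3 - <<'E'
from m import *
s=read_state(); print(pose(s)); c=capture("wrist"); P=cloud(c,s); save("w1.png",c["color"])
print(np.array(c["hand_eye"]).round(3).tolist())
h=cv2.cvtColor(c["color"],cv2.COLOR_RGB2HSV); w=(h[...,1]<60)&(h[...,2]>110)
for ce,a,Q in blobs(w,P,-3,14,500): print("plate",ce,a,rect(Q),Q[:,2].mean().round(1))
for ce,a,Q in blobs((h[...,2]<80),P,30,46,100): print("grip",ce,a,rect(Q),Q[:,2].mean().round(1))
E
```

```text
(1.35, array([ 478.4, -184.3,  251.9]), 'yaw', np.float64(5.21), 'z', array([-0.001,  0.005, -1.   ]), 'F', array([-0.5, -0.8,  0. ]), 'w', 1.0)
[[-0.0, -0.965, -0.262, 65.954], [1.0, 0.0, -0.0, 0.013], [0.0, -0.262, 0.965, -120.142], [0.0, 0.0, 0.0, 1.0]]
plate [259. 160.] 11747 (array([ 473.7, -192.3]), array([154.1, 115.1]), -86.0) 4.5
grip [366.  70.] 178 (array([ 580.5, -284.6]), array([32.7,  5.5]), -8.0) 38.3
grip [254. 155.] 143 (array([ 482.8, -184.3]), array([47.8, 13.7]), -11.1) 37.7
grip [505. 158.] 260 (array([ 503.7, -445.2]), array([39.3,  6.5]), 33.8) 37.1
```

View pics/w1.png

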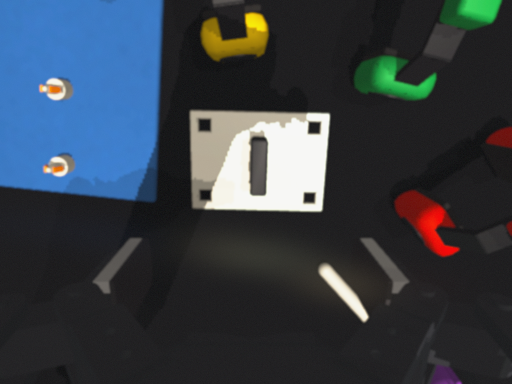

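The wrist view shows the white plate centred at about (259,160) with four dark holes, and two of the station's pins at (57,89) and (60,166). I'll settle a little lower and measure the holes exactly.

{"fn": "carry_out", "kwargs": {"commands": [[[1,0,4,20,0,0,0.02],[1,0,8,40,0,0,0.02],[1,0,8,40,0,0,0.02],[1,0,8,40,0,0,0.02],[1,0,8,40,0,0,0.02]]]}}

```text
time: 2.02
tcp_pos: [478.1, -196.2, 212.8]
tool_rot: [[0.998, 0.066, -0.001], [0.066, -0.998, 0.003], [-0.0, -0.003, -1.0]]
contact_force: [0.5, 0.1, -0.3]
gripper_width: 1.003
```

```bash
cat >> m.py <<'E'
def ray_plane(c,st,uv,z):
    """world points where the pixels' rays meet height z"""
    K=np.array([[c["fx"],0,c["cx"]],[0,c["fy"],c["cy"]],[0,0,1.]])
    n=cv2.undistortPoints(np.array(uv,float).reshape(-1,1,2),K,np.array([c["k1"],0,0,0.])).reshape(-1,2)
    d=np.c_[n,np.ones(len(n))]
    if "hand_eye" in c:
        M=np.array(c["hand_eye"]);R0=np.array(st["tool_rot"])
        o=R0@M[:3,3]+st["tcp_pos"]; d=d@(R0@M[:3,:3]).T
    else: R=np.array(c["R"]);o=-R.T@c["t"]; d=d@R
    return o+d*((z-o[2])/d[:,2])[:,None]
def frame4(H):
    """centre and yaw of the 80 x 120 pattern, long side nearest world y"""
    c=H.mean(0); o=H[np.argsort(H[:,1])]; lo=o[:2][np.argsort(o[:2,0])]; hi=o[2:][np.argsort(o[2:,0])]
    v=hi.mean(0)-lo.mean(0); w=(lo[1]-lo[0]+hi[1]-hi[0])/2
    return c.round(1),"len",np.linalg.norm(v[:2]).round(1),np.linalg.norm(w[:2]).round(1),"yaw",np.degrees(np.arctan2(-v[0],v[1])).round(2),np.degrees(np.arctan2(w[1],w[0])).round(2)
E
cat > p.py <<'E'
from m import *
s=read_state(); print(pose(s)); c=capture("wrist"); print(pose(read_state())[1]); P=cloud(c,s); save("w2.png",c["color"])
h=cv2.cvtColor(c["color"],cv2.COLOR_RGB2HSV); w=((h[...,1]<80)&(h[...,2]>70)&(P[...,2]<16)&(P[...,2]>-5)).astype(np.uint8)
cs,hi=cv2.findContours(w,cv2.RETR_CCOMP,cv2.CHAIN_APPROX_NONE)
b=max(range(len(cs)),key=lambda i:cv2.contourArea(cs[i]) if hi[0][i][3]<0 else 0)
print("plate",rect(ray_plane(c,s,cs[b],5)))
H=[]
for i in range(len(cs)):
    if hi[0][i][3]==b and cv2.contourArea(cs[i])>20:
        q=cv2.minAreaRect(cs[i]); e=ray_plane(c,s,cs[i],5); r=rect(e); print("hole",np.round(q[0]),r)
        if r[1][0]<24: H.append(ray_plane(c,s,[q[0]],5)[0])
H=np.array(H); print(len(H)); 
if len(H)==4: print(frame4(H))
E
python3 p.py
```

```text
(2.025, array([ 478.1, -196.2,  212.8]), 'yaw', np.float64(3.76), 'z', array([-0.001,  0.003, -1.   ]), 'F', array([ 0.5,  0.1, -0.3]), 'w', 1.003)
[ 478.1 -196.   212.8]
plate (array([ 475.1, -191.8]), array([152.7, 112.6]), -86.2)
hole [304. 206.] (array([ 439.9, -253.5]), array([12.7, 12. ]), -86.2)
hole [190. 205.] (array([ 432.6, -135. ]), array([13.9, 13.1]), -86.2)
hole [246. 173.] (array([ 469.3, -190.9]), array([70.3, 21.3]), 4.0)
hole [308. 128.] (array([ 519.5, -248.3]), array([13.1, 12.5]), -86.2)
hole [185. 128.] (array([ 511.2, -129.4]), array([13.8, 13.5]), -86.3)
4
(array([ 475.8, -191.5,    5. ]), 'len', np.float64(118.9), np.float64(79.3), 'yaw', np.float64(3.77), np.float64(3.95))
```

{"fn": "carry_out", "kwargs": {"commands": [[[1,-2,-5,45,0,0,0],[1,-2,-5,90,0,0,0],[1,-2,-5,130,0,0,0],[1,-2,-5,160,0,0,0],[1,-2,-5,160,0,0,0]]]}}

```text
time: 2.7
tcp_pos: [473.8, -190.0, 51.1]
tool_rot: [[0.998, 0.066, -0.005], [0.066, -0.998, 0.004], [-0.005, -0.005, -1.0]]
contact_force: [-0.9, 0.4, -0.1]
gripper_width: 1.0
```

{"fn": "carry_out", "kwargs": {"commands": [[[1,0,0,10,0,0,0],[1,0,0,20,0,0,0],[1,0,0,20,0,0,0],[0.15,0,0,20,0,0,0],[0,0,0,20,0,0,0]]], "newtons": 60}}

```text
time: 3.32
tcp_pos: [474.1, -190.0, 31.5]
tool_rot: [[0.998, 0.066, -0.004], [0.066, -0.998, 0.004], [-0.004, -0.004, -1.0]]
contact_force: [0.5, -0.4, 0.2]
gripper_width: 0.605
```

{"fn": "carry_out", "kwargs": {"commands": [[[0,0,0,0,0,0,0],[0,0,0,0,0,0,0],[0,0,0,0,0,0,0],[0,0,0,0,0,0,0],[0,0,0,0,0,0,0]]]}}

```text
time: 3.95
tcp_pos: [474.8, -190.3, 32.0]
tool_rot: [[0.998, 0.066, -0.003], [0.066, -0.998, 0.004], [-0.003, -0.004, -1.0]]
contact_force: [-0.1, -0.4, 4.5]
gripper_width: 0.197
```

The grip closed at 0.197, about 17 mm. Before carrying the plate I'll release it and measure the pins with the same camera at the same relative height, so that calibration bias cancels.

{"fn": "carry_out", "kwargs": {"commands": [[[0.6,0,0,0,0,0,0],[1,0,0,0,0,0,0],[1,0,0,-50,0,0,0],[1,0,0,-105,0,0,0],[1,0,0,-150,0,0,0]]]}}

```text
time: 4.58
tcp_pos: [475.1, -190.7, 183.5]
tool_rot: [[0.998, 0.066, -0.003], [0.066, -0.998, 0.004], [-0.003, -0.004, -1.0]]
contact_force: [1.3, 1.1, -0.1]
gripper_width: 0.999
```

{"fn": "carry_out", "kwargs": {"commands": [[[1,8,-50,-40,0,0,0.03],[1,16,-105,-57,0,0,0.06],[1,25,-160,-57,0,0,0.083],[1,34,-212,-57,0,0,0.083],[1,42,-264,-57,0,0,0.083]]]}}

```text
time: 5.2
tcp_pos: [499.2, 76.9, 241.1]
tool_rot: [[1.0, -0.017, -0.004], [-0.017, -1.0, 0.003], [-0.004, -0.003, -1.0]]
contact_force: [-0.4, -0.4, 0.7]
gripper_width: 1.002
```

{"fn": "carry_out", "kwargs": {"commands": [[[1,0,0,0,0,0,0],[1,0,0,0,0,0,0],[1,0,0,0,0,0,0],[1,0,0,0,0,0,0],[1,0,0,0,0,0,0]]]}}

```text
time: 5.82
tcp_pos: [499.2, 75.8, 241.1]
tool_rot: [[1.0, -0.019, -0.004], [-0.019, -1.0, 0.003], [-0.004, -0.003, -1.0]]
contact_force: [-0.3, -0.2, 0.1]
gripper_width: 1.0
```

```bash
cat > s.py <<'E'
from m import *
s=read_state(); print(pose(s)); c=capture("wrist"); P=cloud(c,s); save("w3.png",c["color"]); np.savez("pics/w3.npz",**c)
h=cv2.cvtColor(c["color"],cv2.COLOR_RGB2HSV)
w=(h[...,1]<90)&(h[...,2]>90); o=(h[...,0]>3)&(h[...,0]<20)&(h[...,1]>120)&(h[...,2]>100)
B=cv2.inRange(h,(100,80,30),(118,255,255))>0
for ce,a,Q in blobs(B,P,3,18,500): print("base",ce,a,rect(Q))
for ce,a,Q in blobs(w,P,18,30,10): print("collar",ce,a,Q.mean(0).round(1),rect(Q))
for ce,a,Q in blobs(w|o,P,18,55,30): print("all",ce,a,Q.mean(0).round(1),rect(Q))
for ce,a,Q in blobs(w,P,140,172,10): print("rail",ce,a,Q.mean(0).round(1),rect(Q))
E
python3 s.py; python3 -c "
import cv2
a=cv2.imread('pics/w3.png');cv2.imwrite('pics/w3b.png',cv2.resize(a,(768,576),interpolation=cv2.INTER_CUBIC))"
```

```text
(5.825, array([499.2,  75.8, 241.1]), 'yaw', np.float64(-1.07), 'z', array([-0.004,  0.003, -1.   ]), 'F', array([-0.3, -0.2,  0.1]), 'w', 1.0)
base [225. 111.] 30318 (array([538.3,  80.1]), array([319.7, 234.3]), 89.0)
collar [81.  2.] 57 [653.2 229.1  24.1] (array([653.2, 229.7]), array([13.1,  2.8]), -77.8)
collar [410.   1.] 44 [647.9 -72.7  23.4] (array([647.9, -73.7]), array([11.6,  1.8]), 81.4)
collar [187. 126.] 202 [537.9 138.9  25.2] (array([537.1, 139.9]), array([19.6, 18.7]), 8.2)
collar [305. 126.] 192 [536.   21.8  25.5] (array([534.9,  21. ]), array([19.7, 19.2]), -14.2)
collar [509. 153.] 10 [ 505.3 -189.7   23.1] (array([ 505.3, -190.4]), array([6.6, 0.6]), -87.8)
collar [191. 199.] 151 [462.2 140.4  24.8] (array([461. , 140.6]), array([19.7, 11.5]), 72.6)
collar [302. 199.] 153 [460.2  23.1  24.8] (array([459.3,  22.9]), array([19.7, 11.6]), -79.3)
collar [302. 212.] 18 [446.5  22.5  25.9] (array([446.6,  23.5]), array([14.2,  3.9]), 82.8)
collar [190. 212.] 17 [448.2 142.2  25.4] (array([448.4, 142.2]), array([12.9,  3. ]), 89.8)
all [80.  1.] 74 [653.  229.4  25.8] (array([653.1, 229.7]), array([13.2,  3.2]), -78.4)
all [411.   1.] 50 [647.8 -73.2  24.2] (array([647.9, -73.7]), array([11.6,  1.8]), 81.4)
all [186. 127.] 336 [537.7 139.1  30.9] (array([537.2, 140.1]), array([19.6, 19.3]), 88.5)
all [306. 127.] 312 [535.6  22.1  30.9] (array([534.9,  21. ]), array([19.7, 19.2]), -14.2)
all [508. 192.] 225 [ 467.6 -185.2   38. ] (array([ 473.4, -182.3]), array([56.4, 10.4]), 11.6)
all [190. 203.] 274 [459.8 140.7  29.9] (array([457.2, 141.3]), array([20.1, 18.3]), 13.9)
all [302. 203.] 276 [457.8  23.2  30.1] (array([455.3,  22.7]), array([19.4, 18.2]), -24.0)
```

View pics/w3b.png

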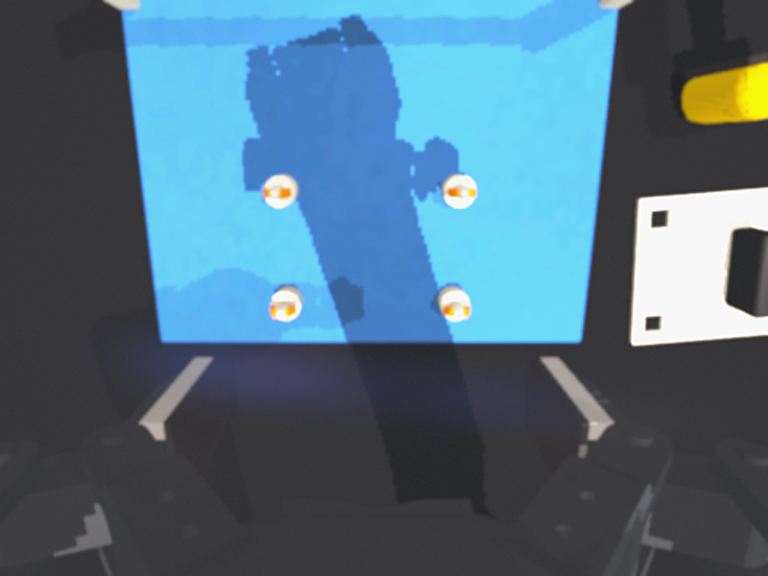

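The wrist picture shows the four standoffs at (280,190), (460,190), (286,303) and (456,303) px. The measured pattern is 119 x 80 mm, centred at (496.1, 81.3) with yaw -1.0°. I'll go back and remeasure the released plate from hover to get the y bias.

{"fn": "carry_out", "kwargs": {"commands": [[[1,-3,54,0,0,0,-0.02],[1,-6,108,0,0,0,-0.04],[1,-9,162,10,0,0,-0.06],[1,-12,217,20,0,0,-0.08],[1,-16,272,28,0,0,-0.085]]]}}

```text
time: 6.5
tcp_pos: [477.9, -197.3, 212.2]
tool_rot: [[0.998, 0.067, -0.003], [0.067, -0.998, 0.003], [-0.003, -0.003, -1.0]]
contact_force: [0.9, -0.5, -0.3]
gripper_width: 1.001
```

{"fn": "carry_out", "kwargs": {"commands": [[[1,0,0,0,0,0,0],[1,0,0,0,0,0,0],[1,0,0,0,0,0,0],[1,0,0,0,0,0,0],[1,0,0,0,0,0,0]]]}}

```text
time: 7.12
tcp_pos: [478.2, -196.3, 212.4]
tool_rot: [[0.998, 0.069, -0.003], [0.069, -0.998, 0.003], [-0.002, -0.003, -1.0]]
contact_force: [-0.5, 1.1, -0.4]
gripper_width: 1.002
```

```bash
python3 p.py; python3 -c "
from m import *
s=read_state(); print(rel(s,(475.8,-191,32),3.85))"
```

```text
(7.125, array([ 478.2, -196.3,  212.4]), 'yaw', np.float64(3.95), 'z', array([-0.003,  0.003, -1.   ]), 'F', array([-0.5,  1.1, -0.4]), 'w', 1.002)
[ 478.2 -196.6  212.3]
plate (array([ 474.8, -190.5]), array([152.5, 112.6]), -86.1)
hole [303. 206.] (array([ 439.9, -252.5]), array([12.8, 12. ]), -86.0)
hole [188. 205.] (array([ 432.1, -133.3]), array([14. , 13.1]), -86.0)
hole [244. 173.] (array([ 469.1, -189.8]), array([70.2, 21.7]), 4.1)
hole [306. 128.] (array([ 519.4, -246.7]), array([13.9, 12.5]), -86.0)
hole [184. 127.] (array([ 511.7, -128.4]), array([14.2, 13.5]), -86.1)
4
(array([ 475.8, -190.2,    5. ]), 'len', np.float64(119.0), np.float64(79.7), 'yaw', np.float64(3.74), np.float64(3.88))
(array([ -1.5,  -5.2, 180.4]), array([-0.003,  0.002,  0.001]))
```

{"fn": "carry_out", "kwargs": {"commands": [[[1,-2,-6,45,0,0,0],[1,-2,-6,90,0,0,0],[1,-2,-6,130,0,0,0],[1,-2,-6,160,0,0,0],[1,-2,-6,160,0,0,0]]]}}

```text
time: 7.8
tcp_pos: [473.0, -189.2, 50.1]
tool_rot: [[0.998, 0.069, -0.008], [0.069, -0.998, 0.005], [-0.008, -0.006, -1.0]]
contact_force: [-0.8, -0.0, -0.8]
gripper_width: 1.003
```

{"fn": "carry_out", "kwargs": {"commands": [[[1,1,0,10,0,0,0],[1,1,0,20,0,0,0],[0.6,1,0,20,0,0,0],[0.1,1,0,20,0,0,0],[0,1,0,20,0,0,0]]], "newtons": 80}}

```text
time: 8.43
tcp_pos: [474.3, -189.2, 30.6]
tool_rot: [[0.998, 0.069, -0.007], [0.069, -0.998, 0.005], [-0.007, -0.005, -1.0]]
contact_force: [-1.0, -0.6, 0.6]
gripper_width: 0.377
```

{"fn": "carry_out", "kwargs": {"commands": [[[0,0,0,0,0,0,0],[0,0,0,0,0,0,0],[0,0,0,0,0,0,0],[0,0,0,0,0,0,0],[0,0,0,0,0,0,0]]]}}

```text
time: 9.05
tcp_pos: [474.8, -189.4, 31.1]
tool_rot: [[0.998, 0.069, -0.007], [0.069, -0.998, 0.004], [-0.006, -0.005, -1.0]]
contact_force: [-1.1, -0.2, 6.2]
gripper_width: 0.197
```

{"fn": "carry_out", "kwargs": {"commands": [[[0,0,0,-30,0,0,0],[0,0,0,-65,0,0,0],[0,0,0,-100,0,0,0],[0,0,0,-130,0,0,0],[0,0,0,-130,0,0,0]]]}}

```text
time: 9.68
tcp_pos: [476.8, -190.4, 162.4]
tool_rot: [[0.998, 0.069, -0.003], [0.069, -0.998, 0.003], [-0.003, -0.003, -1.0]]
contact_force: [-0.3, -0.1, -3.0]
gripper_width: 0.203
```

{"fn": "carry_out", "kwargs": {"commands": [[[0,7,-54,0,0,0,0.02],[0,14,-108,0,0,0,0.04],[0,21,-162,0,0,0,0.06],[0,29,-216,10,0,0,0.08],[0,37,-270,30,0,0,0.086]]]}}

```text
time: 10.3
tcp_pos: [494.2, 83.0, 131.2]
tool_rot: [[1.0, -0.018, -0.004], [-0.018, -1.0, 0.003], [-0.004, -0.003, -1.0]]
contact_force: [0.9, -0.3, -3.1]
gripper_width: 0.196
```

{"fn": "carry_out", "kwargs": {"commands": [[[0,0,0,0,0,0,0],[0,0,0,0,0,0,0],[0,0,0,0,0,0,0],[0,0,0,0,0,0,0],[0,0,0,0,0,0,0]]]}}

```text
time: 10.92
tcp_pos: [494.5, 81.9, 131.4]
tool_rot: [[1.0, -0.02, -0.004], [-0.02, -1.0, 0.003], [-0.004, -0.003, -1.0]]
contact_force: [0.6, 0.5, -3.1]
gripper_width: 0.2
```

```bash
python3 -c "
from m import *
s=read_state(); print(pose(s)); print(rel(s,(495.2,81.1,95),-1.0))"
```

```text
(10.925, array([494.5,  81.9, 131.4]), 'yaw', np.float64(-1.15), 'z', array([-0.004,  0.003, -1.   ]), 'F', array([ 0.6,  0.5, -3.1]), 'w', 0.2)
(array([ 0.9,  0.9, 36.4]), array([-0.003,  0.004, -0.003]))
```

{"fn": "carry_out", "kwargs": {"commands": [[[0,0.8,0.9,15,-0.003,0.004,-0.003],[0,0.8,0.9,30,-0.003,0.004,-0.003],[0,0.8,0.9,45,-0.003,0.004,-0.003],[0,0.8,0.9,51,-0.003,0.004,-0.003],[0,0.8,0.9,51,-0.003,0.004,-0.003]]]}}

```text
time: 11.55
tcp_pos: [494.5, 81.3, 79.5]
tool_rot: [[1.0, -0.017, -0.001], [-0.017, -1.0, -0.0], [-0.001, 0.0, -1.0]]
contact_force: [-0.0, 0.3, -1.8]
gripper_width: 0.198
```

```bash
python3 - <<'E'
from m import *
s=read_state(); print(pose(s)); print(rel(s,(495.2,81.1,69),-1.0))
a=[capture(n)["color"] for n in("scene","side")]
x=cv2.resize(a[0][150:260,210:330],(600,550),interpolation=cv2.INTER_CUBIC)
y=cv2.resize(a[1][180:270,170:290],(733,550),interpolation=cv2.INTER_CUBIC)
save("h1.png",cv2.resize(np.hstack([x,y]),(800,330)))
E
```

```text
(11.55, array([494.5,  81.3,  79.5]), 'yaw', np.float64(-0.95), 'z', array([-0.001, -0.   , -1.   ]), 'F', array([-0. ,  0.3, -1.8]), 'w', 0.198)
(array([ 0.8,  0.1, 10.5]), array([0.   , 0.001, 0.001]))
```

View pics/h1.png

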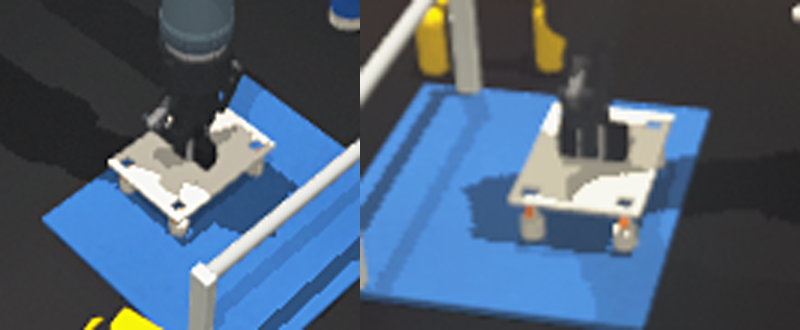

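The crop shows the plate level, with its corners right above the standoffs. I'll lower it onto the barbs.

{"fn": "carry_out", "kwargs": {"commands": [[[0,0.8,0,3,0,0,0],[0,0.8,0,6,0,0,0],[0,0.8,0,9,0,0,0],[0,0.8,0,12,0,0,0],[0,0.8,0,14,0,0,0]]]}}

```text
time: 12.28
tcp_pos: [496.6, 81.4, 67.1]
tool_rot: [[1.0, -0.017, 0.001], [-0.017, -1.0, -0.0], [0.001, 0.0, -1.0]]
contact_force: [-1.8, -0.3, 5.3]
gripper_width: 0.197
```

{"fn": "carry_out", "kwargs": {"commands": [[[0,-0.5,0,2,0,0,0],[0,-0.5,0,4,0,0,0],[0,-0.5,0,6,0,0,0],[0,-0.5,0,8,0,0,0],[0,-0.5,0,10,0,0,0]]]}}

```text
time: 12.9
tcp_pos: [497.2, 81.4, 57.9]
tool_rot: [[1.0, -0.017, 0.003], [-0.017, -1.0, -0.0], [0.003, 0.0, -1.0]]
contact_force: [0.7, -1.1, -5.4]
gripper_width: 0.198
```

{"fn": "carry_out", "kwargs": {"commands": [[[0,0,0,1,0,0,0],[0,0,0,2,0,0,0],[0,0,0,3,0,0,0],[0,0,0,4,0,0,0],[0,0,0,4,0,0,0]]]}}

```text
time: 13.52
tcp_pos: [497.2, 81.4, 57.0]
tool_rot: [[1.0, -0.018, 0.002], [-0.018, -1.0, -0.002], [0.002, 0.002, -1.0]]
contact_force: [-7.9, -2.3, 25.8]
gripper_width: 0.2
```

{"fn": "carry_out", "kwargs": {"commands": [[[0,0,0,0,0,0,0],[0.4,0,0,-0.5,0,0,0],[1,0,0,-0.5,0,0,0],[1,0,0,-1,0,0,0],[1,0,0,-2,0,0,0]]]}}

```text
time: 14.15
tcp_pos: [497.2, 81.4, 58.8]
tool_rot: [[1.0, -0.018, 0.001], [-0.018, -1.0, -0.002], [0.001, 0.002, -1.0]]
contact_force: [-0.1, 0.3, -1.1]
gripper_width: 0.991
```

{"fn": "carry_out", "kwargs": {"commands": [[[1,0,0,-40,0,0,0],[1,0,0,-90,0,0,0],[1,0,0,-140,0,0,0],[1,0,0,-180,0,0,0],[1,0,0,-180,0,0,0]]]}}

```text
time: 14.78
tcp_pos: [499.8, 82.5, 243.0]
tool_rot: [[1.0, -0.018, 0.01], [-0.018, -1.0, -0.001], [0.01, 0.001, -1.0]]
contact_force: [-0.3, 1.2, -1.0]
gripper_width: 0.998
```

```bash
python3 - <<'E'
from m import *
s=read_state(); print(pose(s)); c=capture("wrist"); P=cloud(c,s)
save("w4.png",cv2.resize(c["color"][80:260,120:370],(800,576),interpolation=cv2.INTER_CUBIC))
h=cv2.cvtColor(c["color"],cv2.COLOR_RGB2HSV); w=(h[...,1]<80)&(h[...,2]>70)
for ce,a,Q in blobs(w,P,20,50,800):
    print(ce,a,rect(Q)); Q=Q[(Q[:,2]<38)]; A=np.c_[Q[:,:2]-[496,81],np.ones(len(Q))]; k=np.linalg.lstsq(A,Q[:,2],rcond=None)[0]; print("plane",k.round(4))
    for sx in(-1,1):
        for sy in(-1,1):
            m=(sx*(Q[:,0]-496)>30)&(sy*(Q[:,1]-81)>50)&(Q[:,2]<36); print(sx,sy,m.sum(),np.median(Q[m,2]).round(1))
E
```

```text
(14.775, array([499.8,  82.5, 243. ]), 'yaw', np.float64(-1.02), 'z', array([ 0.01 , -0.001, -1.   ]), 'F', array([-0.3,  1.2, -1. ]), 'w', 0.998)
[251. 165.] 13976 (array([497.6,  81.6]), array([150.7, 110.3]), 89.1)
plane [-1.60000e-03  5.00000e-04  3.06281e+01]
-1 -1 336 30.4
-1 1 372 30.5
1 -1 540 30.4
1 1 576 30.5
```

View pics/w4.png

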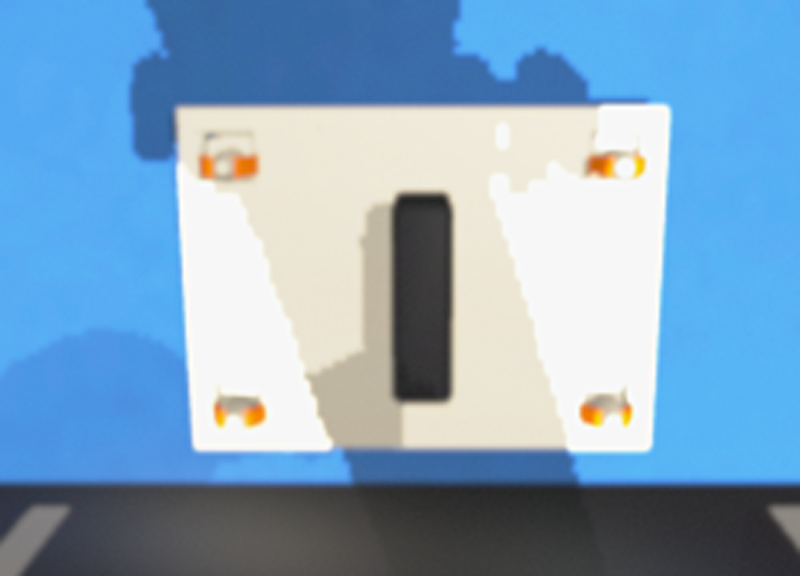

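All four corners are home. The plate's top reads 30.4 to 30.5 mm at every corner, and the orange barbs show over the plate at each hole. Next are the bottles: I'll hover between them and measure the caps.

{"fn": "carry_out", "kwargs": {"commands": [[[1,-2,-55,-17,0,0,0],[1,-4,-110,-17,0,0,0],[1,-6,-165,-17,0,0,0],[1,-8,-220,-17,0,0,0],[1,-10,-280,-17,0,0,0]]]}}

```text
time: 15.45
tcp_pos: [492.3, 362.3, 254.4]
tool_rot: [[1.0, -0.019, 0.002], [-0.019, -1.0, -0.005], [0.003, 0.005, -1.0]]
contact_force: [0.7, -0.5, 0.3]
gripper_width: 1.003
```

{"fn": "carry_out", "kwargs": {"commands": [[[1,-1,-30,0,0,0.01,0],[0.6,-1,-40,0,0,0.01,0],[0.6,-1,-40,0,0,0.01,0],[0.6,-1,-40,0,0,0.01,0],[0.6,-1,-40,0,0,0.01,0]]]}}

```text
time: 16.08
tcp_pos: [493.1, 400.2, 254.2]
tool_rot: [[1.0, -0.022, 0.013], [-0.022, -1.0, -0.006], [0.013, 0.006, -1.0]]
contact_force: [-0.2, 0.1, -0.1]
gripper_width: 0.598
```

```bash
python3 - <<'E'
from m import *
s=read_state(); print(pose(s)); c=capture("wrist"); P=cloud(c,s); save("w5.png",c["color"])
m=mask(c,"green",100,30)
for ce,a,Q in blobs(m,P,118,135,60):
    print(ce,a,rect(Q),Q[:,2].mean().round(1)); r=rect(Q)[0]; print(rel(s,(*r,121),-1))
E
```

```text
(16.075, array([493.1, 400.2, 254.2]), 'yaw', np.float64(-1.27), 'z', array([ 0.013, -0.006, -1.   ]), 'F', array([-0.2,  0.1, -0.1]), 'w', 0.598)
[203. 129.] 1027 (array([538.9, 434.3]), array([27.3, 25.3]), -47.2) 124.5
(array([ 43.3, -35.9, 133.6]), array([ 0.006, -0.013, -0.005]))
[230. 238.] 858 (array([450.3, 417.8]), array([26.7, 26.4]), -82.3) 124.2
(array([-44.9, -17.4, 132.6]), array([ 0.006, -0.013, -0.005]))
```

{"fn": "carry_out", "kwargs": {"commands": [[[0.6,-30,-12,0,0.006,-0.013,-0.005],[0.6,-45,-17.4,20,0.006,-0.013,-0.005],[0.6,-45,-17.4,60,0.006,-0.013,-0.005],[0.6,-45,-17.4,90,0.006,-0.013,-0.005],[0.6,-45,-17.4,100,0.006,-0.013,-0.005]]]}}

```text
time: 16.75
tcp_pos: [447.0, 417.7, 151.8]
tool_rot: [[1.0, -0.015, -0.003], [-0.015, -1.0, -0.002], [-0.003, 0.002, -1.0]]
contact_force: [-0.4, -0.2, 0.6]
gripper_width: 0.598
```

```bash
python3 -c "
from m import *
s=read_state(); print(pose(s)); print(rel(s,(450.3,417.8,121),-1.0))"
```

```text
(16.75, array([447. , 417.7, 151.8]), 'yaw', np.float64(-0.87), 'z', array([-0.003, -0.002, -1.   ]), 'F', array([-0.4, -0.2,  0.6]), 'w', 0.598)
(array([ 3.4, -0.2, 30.8]), array([0.002, 0.003, 0.002]))
```

{"fn": "carry_out", "kwargs": {"commands": [[[0.6,3.2,0,12,0,0,0],[0.6,3.2,0,24,0,0,0],[0.6,3.2,0,31,0,0,0],[0.6,3.2,0,31,0,0,0],[0.1,3.2,0,31,0,0,0]]], "newtons": 40}}

```text
time: 17.38
tcp_pos: [450.4, 418.0, 121.3]
tool_rot: [[1.0, -0.015, -0.003], [-0.015, -1.0, -0.001], [-0.003, 0.001, -1.0]]
contact_force: [0.3, -0.4, 0.2]
gripper_width: 0.402
```

{"fn": "carry_out", "kwargs": {"commands": [[[0,0,0,0,0,0,0],[0,0,0,0,0,0,0],[0,0,0,0,0,0,0],[0,0,0,0,0,0,0],[0,0,0,0,0,0,0]]]}}

```text
time: 18.0
tcp_pos: [450.6, 418.2, 121.6]
tool_rot: [[1.0, -0.015, -0.002], [-0.015, -1.0, -0.001], [-0.002, 0.001, -1.0]]
contact_force: [0.2, 0.4, 2.6]
gripper_width: 0.314
```

{"fn": "carry_out", "kwargs": {"commands": [[[0,0,0,-20,0,0,0],[0,0,0,-50,0,0,0],[0,0,0,-85,0,0,0],[0,0,0,-105,0,0,0],[0,0,0,-105,0,0,0]]]}}

```text
time: 18.62
tcp_pos: [451.6, 419.3, 228.9]
tool_rot: [[1.0, -0.015, 0.001], [-0.015, -1.0, 0.002], [0.001, -0.002, -1.0]]
contact_force: [0.2, -0.2, -1.9]
gripper_width: 0.314
```

{"fn": "carry_out", "kwargs": {"commands": [[[0,3,25,0,0,0,0],[0,9,65,0,0,0,0],[0,15,110,0,0,0,0],[0,22,155,0,0,0,0],[0,28,200,0,0,0,0]]]}}

```text
time: 19.25
tcp_pos: [475.5, 216.7, 226.7]
tool_rot: [[1.0, -0.015, -0.002], [-0.015, -1.0, 0.001], [-0.002, -0.001, -1.0]]
contact_force: [0.6, -1.2, -1.8]
gripper_width: 0.315
```

{"fn": "carry_out", "kwargs": {"commands": [[[0,6,45,0,0,0,0],[0,12,90,0,0,0,0],[0,18,130,0,0,0,0],[0,22,165,0,0,0,0],[0,23,173,0,0,0,0]]]}}

```text
time: 19.88
tcp_pos: [494.7, 39.5, 224.6]
tool_rot: [[1.0, -0.021, -0.006], [-0.021, -1.0, -0.001], [-0.006, 0.001, -1.0]]
contact_force: [0.4, -0.7, -2.6]
gripper_width: 0.314
```

```bash
python3 -c "
from m import *
s=read_state(); print(pose(s)); print(rel(s,(497.3,43.3,155),-1.0))"
```

```text
(19.875, array([494.7,  39.5, 224.6]), 'yaw', np.float64(-1.2), 'z', array([-0.006, -0.001, -1.   ]), 'F', array([ 0.4, -0.7, -2.6]), 'w', 0.314)
(array([ 2.9, -3.9, 69.6]), array([ 0.001,  0.006, -0.004]))
```

{"fn": "carry_out", "kwargs": {"commands": [[[0,2.9,-3.9,5,0.001,0.006,-0.004],[0,2.9,-3.9,20,0.001,0.006,-0.004],[0,2.9,-3.9,40,0.001,0.006,-0.004],[0,2.9,-3.9,60,0.001,0.006,-0.004],[0,2.9,-3.9,64,0.001,0.006,-0.004]]]}}

```text
time: 20.5
tcp_pos: [495.0, 44.8, 158.0]
tool_rot: [[1.0, -0.014, -0.005], [-0.014, -1.0, 0.0], [-0.005, -0.0, -1.0]]
contact_force: [-0.4, -0.2, -1.0]
gripper_width: 0.314
```

{"fn": "carry_out", "kwargs": {"commands": [[[0,0,0,0,0,0,0],[0,0,0,0,0,0,0],[0,0,0,0,0,0,0],[0,0,0,0,0,0,0],[0,0,0,0,0,0,0]]]}}

```text
time: 21.12
tcp_pos: [495.2, 44.7, 158.3]
tool_rot: [[1.0, -0.014, -0.005], [-0.014, -1.0, 0.0], [-0.005, -0.0, -1.0]]
contact_force: [0.1, -0.1, -2.0]
gripper_width: 0.314
```

{"fn": "carry_out", "kwargs": {"commands": [[[0,2,1.4,0,0,0.005,-0.004],[0,2,1.4,3,0,0.005,-0.004],[0,2,1.4,6,0,0.005,-0.004],[0,2,1.4,7,0,0.005,-0.004],[0,2,1.4,7,0,0.005,-0.004]]]}}

```text
time: 21.75
tcp_pos: [497.9, 43.2, 152.5]
tool_rot: [[1.0, -0.01, 0.001], [-0.01, -1.0, -0.0], [0.001, 0.0, -1.0]]
contact_force: [-0.9, -0.7, 5.9]
gripper_width: 0.313
```

{"fn": "carry_out", "kwargs": {"commands": [[[0.3,0,0,-0.5,0,0,0],[0.6,0,0,-1,0,0,0],[0.6,0,0,-1,0,0,0],[0.6,0,0,-40,0,0,0],[0.6,0,0,-83,0,0,0]]]}}

```text
time: 22.38
tcp_pos: [497.0, 43.2, 235.6]
tool_rot: [[1.0, -0.01, -0.001], [-0.01, -1.0, -0.0], [-0.001, 0.0, -1.0]]
contact_force: [0.8, -0.1, 0.2]
gripper_width: 0.598
```

{"fn": "carry_out", "kwargs": {"commands": [[[0.6,5,-50,0,0,0,0],[0.6,10,-110,0,0,0,0],[0.6,15,-165,0,0,0,0],[0.6,20,-220,0,0,0,0],[0.6,26,-275,0,0,0,0]]]}}

```text
time: 23.0
tcp_pos: [526.0, 319.5, 235.5]
tool_rot: [[1.0, -0.011, -0.001], [-0.011, -1.0, -0.0], [-0.001, 0.0, -1.0]]
contact_force: [0.2, 0.1, -1.3]
gripper_width: 0.597
```

{"fn": "carry_out", "kwargs": {"commands": [[[0.6,5,-55,0,0,0,0],[0.6,10,-105,0,0,0,0],[0.6,11,-116,0,0,0,0],[0.6,11,-116,20,0,0,0],[0.6,11,-116,40,0,0,0]]]}}

```text
time: 23.62
tcp_pos: [539.0, 432.4, 193.3]
tool_rot: [[1.0, -0.013, -0.001], [-0.013, -1.0, -0.003], [-0.001, 0.003, -1.0]]
contact_force: [0.6, -0.4, -0.2]
gripper_width: 0.597
```

```bash
python3 -c "
from m import *
s=read_state(); print(pose(s)); print(rel(s,(538.9,434.3,121),-1.0))
for n in('scene','side'):
    c=capture(n);P=cloud(c)
    for ce,a,Q in blobs(mask(c,'green'),P,112,175,20): print(n,ce,a,rect(Q),np.percentile(Q[:,2],95).round(1))
"
```

```text
(23.625, array([539. , 432.4, 193.3]), 'yaw', np.float64(-0.76), 'z', array([-0.001, -0.003, -1.   ]), 'F', array([ 0.6, -0.4, -0.2]), 'w', 0.597)
(array([-0. , -2.1, 72.3]), array([0.003, 0.001, 0.004]))
scene [352. 142.] 50 (array([539.4, 430.8]), array([26.8, 25.2]), -46.5) 126.7
scene [266. 189.] 92 (array([498.6,  40.9]), array([26.3, 25.3]), 68.4) 158.7
scene [201. 299.] 275 (array([ 624.6, -315.9]), array([76.5, 26.9]), -8.0) 147.3
side [221. 146.] 43 (array([ 632.4, -315.4]), array([50.9, 26.1]), -4.3) 146.6
side [235. 190.] 59 (array([496.9,  45.7]), array([26.1, 24. ]), -59.8) 159.0
side [181. 282.] 117 (array([538.1, 434.4]), array([26.1, 26. ]), 19.1) 125.6
```

Bottle 1 stands at (497.7, 43.3) with its cap top at about 157 mm, so it's upright. Now bottle 2.

{"fn": "carry_out", "kwargs": {"commands": [[[0.6,0,-2,20,0,0,0],[0.6,0,-2,45,0,0,0],[0.6,0,-2,65,0,0,0],[0.6,0,-2,72,0,0,0],[0.6,0,-2,72,0,0,0]]]}}

```text
time: 24.35
tcp_pos: [536.7, 431.7, 117.7]
tool_rot: [[1.0, -0.013, -0.007], [-0.014, -1.0, -0.008], [-0.007, 0.008, -1.0]]
contact_force: [-0.1, -0.6, 0.3]
gripper_width: 0.598
```

{"fn": "carry_out", "kwargs": {"commands": [[[0.3,0,0,0,0,0,0],[0,0,0,0,0,0,0],[0,0,0,0,0,0,0],[0,0,0,0,0,0,0],[0,0,0,0,0,0,0]]]}}

```text
time: 24.98
tcp_pos: [537.3, 432.8, 119.1]
tool_rot: [[1.0, -0.013, -0.005], [-0.013, -1.0, -0.006], [-0.005, 0.006, -1.0]]
contact_force: [0.7, 0.6, 3.9]
gripper_width: 0.315
```

{"fn": "carry_out", "kwargs": {"commands": [[[0,0,0,-20,0,0,0],[0,0,0,-50,0,0,0],[0,0,0,-85,0,0,0],[0,0,0,-105,0,0,0],[0,0,0,-105,0,0,0]]]}}

```text
time: 25.6
tcp_pos: [538.6, 433.9, 226.1]
tool_rot: [[1.0, -0.014, -0.003], [-0.014, -1.0, -0.004], [-0.003, 0.004, -1.0]]
contact_force: [0.1, -0.1, -2.3]
gripper_width: 0.313
```

{"fn": "carry_out", "kwargs": {"commands": [[[0,-3,25,0,0,0,0],[0,-8,65,0,0,0,0],[0,-13,110,0,0,0,0],[0,-18,150,0,0,0,0],[0,-24,195,0,0,0,0]]]}}

```text
time: 26.22
tcp_pos: [510.4, 237.3, 224.8]
tool_rot: [[1.0, -0.013, -0.006], [-0.013, -1.0, -0.005], [-0.006, 0.005, -1.0]]
contact_force: [0.2, 0.1, -1.8]
gripper_width: 0.313
```

{"fn": "carry_out", "kwargs": {"commands": [[[0,-5,45,0,0,0,0],[0,-10,85,0,0,0,0],[0,-13,112,0,0,0,0],[0,-13,117,0,0,0,0],[0,-13,117,0,0,0,0]]]}}

```text
time: 26.85
tcp_pos: [495.3, 121.0, 224.8]
tool_rot: [[1.0, -0.013, -0.008], [-0.013, -1.0, -0.005], [-0.007, 0.005, -1.0]]
contact_force: [-0.3, -0.1, -1.5]
gripper_width: 0.317
```

```bash
python3 -c "
from m import *
s=read_state(); print(pose(s)); print(rel(s,(496.8,119.6,157),-1.0))"
```

```text
(26.85, array([495.3, 121. , 224.8]), 'yaw', np.float64(-0.75), 'z', array([-0.008, -0.005, -1.   ]), 'F', array([-0.3, -0.1, -1.5]), 'w', 0.317)
(array([ 2. ,  1.1, 67.7]), array([0.005, 0.007, 0.004]))
```

{"fn": "carry_out", "kwargs": {"commands": [[[0,2,1,5,0,0.003,0.004],[0,2,1,20,0,0.003,0.004],[0,2,1,40,0,0.003,0.004],[0,2,1,58,0,0.003,0.004],[0,2,1,66,0,0.003,0.004]]]}}

```text
time: 27.48
tcp_pos: [495.5, 119.8, 156.6]
tool_rot: [[1.0, -0.016, -0.008], [-0.016, -1.0, -0.005], [-0.008, 0.005, -1.0]]
contact_force: [-0.0, -0.1, -2.4]
gripper_width: 0.316
```

{"fn": "carry_out", "kwargs": {"commands": [[[0,0,0,0,0,0,0],[0,0,0,0,0,0,0],[0,0,0,0,0,0,0],[0,0,0,0,0,0,0],[0,0,0,0,0,0,0]]]}}

```text
time: 28.1
tcp_pos: [495.8, 119.8, 157.0]
tool_rot: [[1.0, -0.016, -0.007], [-0.016, -1.0, -0.005], [-0.007, 0.005, -1.0]]
contact_force: [-0.1, -0.5, -2.2]
gripper_width: 0.31
```

{"fn": "carry_out", "kwargs": {"commands": [[[0,1.5,0,2,0,0.003,0],[0,1.5,0,5,0,0.003,0],[0,1.5,0,7,0,0.003,0],[0,1.5,0,8,0,0.003,0],[0,1.5,0,8,0,0.003,0]]]}}

```text
time: 28.72
tcp_pos: [497.6, 119.8, 149.9]
tool_rot: [[1.0, -0.016, -0.004], [-0.016, -1.0, -0.006], [-0.003, 0.006, -1.0]]
contact_force: [-2.7, -0.4, 4.5]
gripper_width: 0.315
```

{"fn": "carry_out", "kwargs": {"commands": [[[0.3,0,0,0,0,0,0],[0.6,0,0,-0.5,0,0,0],[0.6,0,0,-1,0,0,0],[0.6,0,0,-40,0,0,0],[0.6,0,0,-83,0,0,0]]]}}

```text
time: 29.35
tcp_pos: [497.3, 120.1, 232.9]
tool_rot: [[1.0, -0.016, -0.006], [-0.016, -1.0, -0.006], [-0.006, 0.006, -1.0]]
contact_force: [0.6, 0.7, -0.7]
gripper_width: 0.6
```

```bash
python3 a.py live | grep -E "==|yellow|red|green|purple|cap|rail \[(17|31)"; python3 -c "
from m import *
print(pose(read_state()))"
```

```text
== scene
yellow [257. 262.] 260 (array([ 652. , -147.7]), array([60.9, 26.1]), 10.2) mean [ 657.2 -149.4  140.8] zmax 147.2
red [132. 283.] 275 (array([ 470.3, -415.3]), array([69.6, 25.5]), -46.5) mean [ 479.2 -420.8  139.7] zmax 146.5
green [284. 176.] 85 (array([499.4, 120.5]), array([26.5, 24.4]), -72.1) mean [502.2 117.  150. ] zmax 158.5
green [266. 189.] 92 (array([497.9,  42.4]), array([26.8, 24.7]), -43.2) mean [501.5  39.2 150. ] zmax 157.9
green [201. 299.] 275 (array([ 624.6, -315.8]), array([75.8, 26.7]), -7.8) mean [ 637.2 -318.6  142.6] zmax 147.3
purple [ 72. 247.] 313 (array([ 255.1, -487. ]), array([88. , 28.7]), -59.6) mean [ 260.6 -490.4  133.4] zmax 145.8
rail [312. 214.] 570 [663.3  65.6 161.9] (array([662.1,  78. ]), array([321.3,  22.8]), 88.6)
cap [207. 309.] 18 [ 660.9 -321.5  129.5]
== side
yellow [204. 165.] 122 (array([ 653.1, -142.4]), array([54.1, 26.7]), 8.7) mean [ 648.8 -140.2  138.5] zmax 148.4
red [264. 140.] 81 (array([ 472.9, -414.2]), array([52.7, 24.4]), -45.1) mean [ 472.4 -409.4  136.5] zmax 145.7
green [234. 191.] 84 (array([498.2,  44.9]), array([25.6, 25.1]), 23.7) mean [496.4  49.1 149.2] zmax 158.3
green [228. 204.] 88 (array([499.1, 125. ]), array([22.3, 21.6]), 51.8) mean [497.5 128.7 148. ] zmax 158.2
rail [177. 194.] 359 [659.1 106.3 161.5] (array([661.4,  79.2]), array([319.1,  22.3]), 89.5)
cap [229. 209.] 10 [494.7 130.6 132.8]
(29.45, array([501.8, 121.7, 238.2]), 'yaw', np.float64(-0.94), 'z', array([ 0.008, -0.003, -1.   ]), 'F', array([0.5, 0.7, 0.2]), 'w', 0.602)
```

Both bottles stand upright at about ±38 mm either side of the grip, with cap tops at about 157 mm. Next are the ear defenders. I'll hang yellow farthest along the rail first and hover over it now.

{"fn": "carry_out", "kwargs": {"commands": [[[0.8,20,36,-30,0,0,-0.05],[1,47,80,-50,0,0,-0.1],[1,75,128,-50,0,0,-0.15],[1,105,180,-50,0,0,-0.19],[1,130,225,-50,0,0,-0.19]]]}}

```text
time: 30.08
tcp_pos: [628.3, -107.8, 288.9]
tool_rot: [[0.985, 0.172, 0.007], [0.172, -0.985, -0.004], [0.006, 0.005, -1.0]]
contact_force: [-0.6, -0.2, -0.3]
gripper_width: 0.998
```

```bash
python3 -c "
from m import *
s=read_state(); print(pose(s)); print(rel(s,(652,-146,270),10))"
```

```text
(30.075, array([ 628.3, -107.8,  288.9]), 'yaw', np.float64(9.88), 'z', array([ 0.007, -0.004, -1.   ]), 'F', array([-0.6, -0.2, -0.3]), 'w', 0.998)
(array([16.7, 41.6, 19.2]), array([ 0.005, -0.006, -0.002]))
```

{"fn": "carry_out", "kwargs": {"commands": [[[1,8,20,10,0.005,-0.006,0],[1,16.5,41,19,0.005,-0.006,0],[1,16.5,41,19,0.005,-0.006,0],[1,16.5,41,19,0.005,-0.006,0],[1,16.5,41,19,0.005,-0.006,0]]]}}

```text
time: 30.7
tcp_pos: [651.8, -143.1, 271.0]
tool_rot: [[0.985, 0.175, 0.001], [0.175, -0.985, 0.001], [0.001, -0.001, -1.0]]
contact_force: [0.1, 0.4, -0.2]
gripper_width: 0.997
```

```bash
cat > d.py <<'E'
from m import *
import sys
col=sys.argv[1]
s=read_state(); print(pose(s)); c=capture("wrist"); P=cloud(c,s); save("wd_%s.png"%col,c["color"])
for ce,a,Q in blobs(mask(c,col,80,40),P,139,165,100):
    r=rect(Q); print(ce,a,r,Q[:,2].mean().round(1)); print(rel(s,(*r[0],144),r[2]))
E
python3 d.py yellow
```

```text
(30.7, array([ 651.8, -143.1,  271. ]), 'yaw', np.float64(10.06), 'z', array([ 0.001,  0.001, -1.   ]), 'F', array([ 0.1,  0.4, -0.2]), 'w', 0.997)
[255. 183.] 2308 (array([ 653.8, -145.9]), array([55.4, 26. ]), 11.9) 144.2
(array([  1.3,   3.2, 127. ]), array([-0.001, -0.001, -0.032]))
```

View pics/wd_yellow.png

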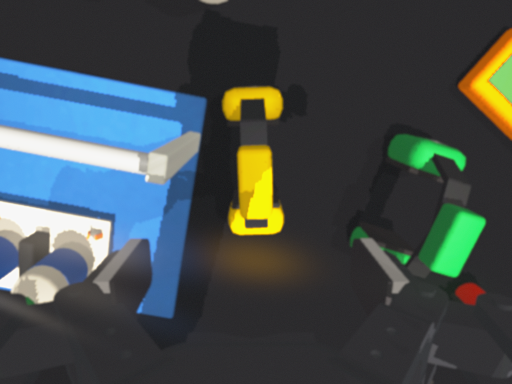

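The pad is at (255,183) px and measures 55 x 26 mm at z 144, as specified. The rail post is close by, so I'll descend with the jaws only part open.

{"fn": "carry_out", "kwargs": {"commands": [[[0.6,1.3,3.2,20,0,0,-0.032],[0.6,1.3,3.2,50,0,0,-0.032],[0.6,1.3,3.2,80,0,0,-0.032],[0.6,1.3,3.2,97,0,0,-0.032],[0.6,1.3,3.2,97,0,0,-0.032]]]}}

```text
time: 31.38
tcp_pos: [652.3, -146.0, 171.7]
tool_rot: [[0.978, 0.206, -0.003], [0.206, -0.978, 0.002], [-0.003, -0.002, -1.0]]
contact_force: [0.1, 0.2, -0.0]
gripper_width: 0.6
```

```bash
python3 -c "
from m import *
s=read_state(); print(pose(s)); print(rel(s,(653.8,-145.9,144),11.9))"
```

```text
(31.375, array([ 652.3, -146. ,  171.7]), 'yaw', np.float64(11.91), 'z', array([-0.003,  0.002, -1.   ]), 'F', array([ 0.1,  0.2, -0. ]), 'w', 0.6)
(array([ 1.6,  0.3, 27.7]), array([-0.002,  0.003,  0.   ]))
```

{"fn": "carry_out", "kwargs": {"commands": [[[0.6,1.6,0.3,12,0,0.003,0],[0.6,1.6,0.3,24,0,0.003,0],[0.6,1.6,0.3,28,0,0.003,0],[0.6,1.6,0.3,28,0,0.003,0],[0.2,1.6,0.3,28,0,0.003,0]]], "newtons": 60}}

```text
time: 32.0
tcp_pos: [654.3, -146.0, 144.2]
tool_rot: [[0.978, 0.206, 0.001], [0.206, -0.978, 0.002], [0.001, -0.002, -1.0]]
contact_force: [0.7, 0.9, 0.5]
gripper_width: 0.401
```

{"fn": "carry_out", "kwargs": {"commands": [[[0,0,0,0,0,0,0],[0,0,0,0,0,0,0],[0,0,0,0,0,0,0],[0,0,0,0,0,0,0],[0,0,0,-10,0,0,0]]]}}

```text
time: 32.62
tcp_pos: [652.8, -145.8, 152.9]
tool_rot: [[0.978, 0.206, -0.003], [0.206, -0.978, 0.003], [-0.002, -0.003, -1.0]]
contact_force: [-0.5, -0.2, -2.3]
gripper_width: 0.291
```

{"fn": "carry_out", "kwargs": {"commands": [[[0,0,0,-40,0,0,0],[0,0,0,-85,0,0,0],[0,0,0,-130,0,0,0],[0,0,0,-170,0,0,0],[0,0,0,-185,0,0,0]]]}}

```text
time: 33.25
tcp_pos: [654.3, -146.3, 341.4]
tool_rot: [[0.978, 0.206, 0.002], [0.206, -0.978, 0.002], [0.003, -0.001, -1.0]]
contact_force: [0.0, 0.7, -2.4]
gripper_width: 0.288
```

```bash
python3 -c "
from m import *
s=read_state(); print(pose(s)); print(rel(s,(663.3,159,340),-1))"
```

```text
(33.25, array([ 654.3, -146.3,  341.4]), 'yaw', np.float64(11.91), 'z', array([ 0.002,  0.002, -1.   ]), 'F', array([ 0. ,  0.7, -2.4]), 'w', 0.288)
(array([  71.8, -296.9,    2. ]), array([-0.002, -0.003,  0.225]))
```

{"fn": "carry_out", "kwargs": {"commands": [[[0,9,-35,0,0,0,0.04],[0,20,-85,0,0,0,0.08],[0,32,-135,0,0,0,0.12],[0,44,-185,0,0,0,0.16],[0,56,-235,0,0,0,0.2]]]}}

```text
time: 33.88
tcp_pos: [659.5, 96.5, 339.8]
tool_rot: [[1.0, 0.007, -0.001], [0.007, -1.0, 0.001], [-0.001, -0.001, -1.0]]
contact_force: [-0.1, 0.2, -1.7]
gripper_width: 0.291
```

```bash
python3 -c "
from m import *
s=read_state(); print(pose(s)); print(rel(s,(663.5,158.6,340),-1))"
```

```text
(33.875, array([659.5,  96.5, 339.8]), 'yaw', np.float64(0.38), 'z', array([-0.001,  0.001, -1.   ]), 'F', array([-0.1,  0.2, -1.7]), 'w', 0.291)
(array([  4.4, -62.1,  -0.2]), array([-0.001,  0.001,  0.024]))
```

{"fn": "carry_out", "kwargs": {"commands": [[[0,2,-30,0,0,0,0.024],[0,4.4,-58,0,0,0,0.024],[0,4.4,-62,0,0,0,0.024],[0,4.4,-62,0,0,0,0.024],[0,4.4,-62,10,0,0,0.024]]]}}

```text
time: 34.5
tcp_pos: [664.5, 155.8, 330.2]
tool_rot: [[1.0, -0.021, 0.001], [-0.021, -1.0, -0.0], [0.001, 0.0, -1.0]]
contact_force: [-0.0, -1.1, -1.5]
gripper_width: 0.294
```

{"fn": "carry_out", "kwargs": {"commands": [[[0,0,0,25,0,0,0],[0,0,0,55,0,0,0],[0,0,0,85,0,0,0],[0,0,0,110,0,0,0],[0,0,0,120,0,0,0]]]}}

```text
time: 35.12
tcp_pos: [663.4, 153.1, 207.3]
tool_rot: [[1.0, -0.024, -0.004], [-0.024, -1.0, -0.002], [-0.004, 0.002, -1.0]]
contact_force: [-0.4, -0.0, -1.5]
gripper_width: 0.293
```

```bash
python3 - <<'E'
from m import *
s=read_state(); print(pose(s)); print(rel(s,(663.5,158.6,189),-1))
a=[capture(n)["color"] for n in("scene","side")]
x=cv2.resize(a[0][100:300,230:430],(400,400)); y=cv2.resize(a[1][100:300,90:290],(400,400))
save("y1.png",np.hstack([x,y]))
E
```

```text
(35.125, array([663.4, 153.1, 207.3]), 'yaw', np.float64(-1.36), 'z', array([-0.004, -0.002, -1.   ]), 'F', array([-0.4, -0. , -1.5]), 'w', 0.293)
(array([ 0. , -5.6, 18.3]), array([ 0.002,  0.004, -0.006]))
```

View pics/y1.png

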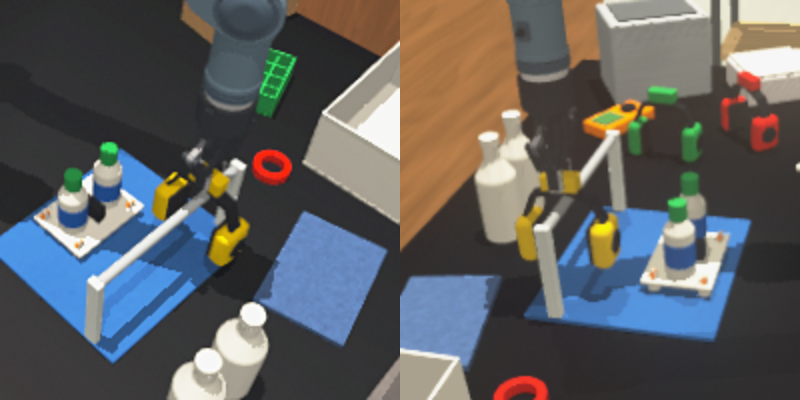

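The picture shows the yellow pair astride the rail near its far end, with a cup on each side. I'll lower the band onto the rail.

{"fn": "carry_out", "kwargs": {"commands": [[[0,0,-5.5,5,0,0.004,0],[0,0,-5.5,10,0,0.004,0],[0,0,-5.5,14,0,0.004,0],[0,0,-5.5,17,0,0.004,0],[0,0,-5.5,18.5,0,0.004,0]]]}}

```text
time: 35.85
tcp_pos: [664.0, 159.4, 190.2]
tool_rot: [[1.0, -0.023, 0.002], [-0.023, -1.0, -0.002], [0.002, 0.002, -1.0]]
contact_force: [-1.6, -0.5, 2.9]
gripper_width: 0.285
```

{"fn": "carry_out", "kwargs": {"commands": [[[0.3,0,0,0,0,0,0],[0.6,0,0,0,0,0,0],[0.6,0,0,-0.5,0,0,0],[0.6,0,0,-40,0,0,0],[0.6,0,0,-90,0,0,0]]]}}

```text
time: 36.48
tcp_pos: [663.0, 159.2, 279.6]
tool_rot: [[1.0, -0.023, -0.002], [-0.023, -1.0, -0.003], [-0.002, 0.003, -1.0]]
contact_force: [0.5, -0.1, 0.3]
gripper_width: 0.601
```

```bash
python3 a.py live | grep -E "==|yellow|red|green|purple"; python3 -c "
from m import *
s=read_state();print(pose(s)); print(rel(s,(631,-315,270),-6))"
```

```text
== scene
yellow [316. 194.] 100 (array([604. , 156.5]), array([49.2, 28. ]), -86.6) mean [605.4 153.3 120.1] zmax 137.7
yellow [334. 197.] 41 (array([665.9, 150. ]), array([56.6, 17.1]), 13.1) mean [670.3 150.  168.7] zmax 174.7
yellow [345. 217.] 55 (array([724.1, 157. ]), array([44.9, 26.7]), 73.7) mean [722.3 152.5 115.1] zmax 121.4
red [132. 283.] 275 (array([ 471.8, -416.9]), array([65.7, 26.7]), -46.2) mean [ 479.3 -420.7  139.6] zmax 146.7
green [284. 176.] 88 (array([500.6, 119.2]), array([26.7, 25.5]), 72.2) mean [502.  116.9 150.3] zmax 158.9
green [266. 189.] 93 (array([499.1,  41.4]), array([25.2, 24.6]), -44.3) mean [501.4  39.2 150.2] zmax 158.8
green [201. 299.] 274 (array([ 626.7, -316.2]), array([72.4, 26.8]), -7.9) mean [ 637.  -318.7  142.5] zmax 147.3
purple [ 72. 247.] 317 (array([ 255.7, -489.8]), array([87.4, 29.1]), -60.1) mean [ 261.1 -491.3  133.5] zmax 146.3
== side
yellow [170. 200.] 49 (array([661.7, 167.5]), array([55.6, 24.9]), 15.3) mean [660.5 168.2 170.7] zmax 174.7
yellow [154. 214.] 51 (array([719.4, 161.2]), array([53.9, 24.8]), -88.3) mean [718.2 166.1 114.9] zmax 117.0
yellow [191. 218.] 73 (array([601.8, 166.1]), array([44.3, 26.3]), 88.6) mean [598.8 171.8 117.5] zmax 121.5
red [264. 140.] 80 (array([ 472.9, -416.6]), array([58.1, 28.5]), -47.4) mean [ 472.3 -409.1  136.5] zmax 145.3
green [221. 146.] 40 (array([ 632.6, -314.5]), array([52.1, 21.8]), -6.7) mean [ 631.3 -313.1  143.3] zmax 145.7
green [235. 191.] 83 (array([497.3,  44.5]), array([25.4, 22.1]), -78.7) mean [496.2  49.4 149. ] zmax 159.2
green [228. 204.] 91 (array([499.1, 123.8]), array([23.3, 22.7]), 12.9) mean [497.6 128.  148.1] zmax 158.4
(36.575, array([667.8, 161.3, 288.9]), 'yaw', np.float64(-1.33), 'z', array([ 0.016,  0.002, -1.   ]), 'F', array([ 0.9, -0.7,  0.8]), 'w', 0.596)
(array([-26.1, 477.1,  17.2]), array([-0.003, -0.016,  0.082]))
```

{"fn": "carry_out", "kwargs": {"commands": [[[0.6,-3,55,0,0,-0.016,0.02],[0.6,-6,115,0,0,-0.016,0.04],[0.6,-9,175,0,0,-0.016,0.06],[0.6,-13,235,0,0,-0.016,0.08],[0.6,-16,290,0,0,-0.016,0.082]]]}}

```text
time: 37.2
tcp_pos: [644.8, -130.8, 288.1]
tool_rot: [[0.994, -0.106, 0.001], [-0.106, -0.994, 0.003], [0.0, -0.003, -1.0]]
contact_force: [0.1, -0.3, 0.7]
gripper_width: 0.602
```

{"fn": "carry_out", "kwargs": {"commands": [[[1,5,55,5,0,0,0],[1,7,110,15,0,0,0],[1,7,160,17,0,0,0],[1,7,185,17,0,0,0],[1,7,185,17,0,0,0]]]}}

```text
time: 37.83
tcp_pos: [631.4, -317.8, 270.6]
tool_rot: [[0.994, -0.11, 0.001], [-0.11, -0.994, 0.002], [0.0, -0.002, -1.0]]
contact_force: [1.1, -0.2, 0.0]
gripper_width: 0.999
```

```bash
python3 d.py green
```

```text
(37.825, array([ 631.4, -317.8,  270.6]), 'yaw', np.float64(-6.32), 'z', array([ 0.001,  0.002, -1.   ]), 'F', array([ 1.1, -0.2,  0. ]), 'w', 0.999)
[251. 183.] 2314 (array([ 633. , -317.8]), array([55. , 26.1]), -7.3) 144.2
(array([1.500e+00, 1.000e-01, 1.266e+02]), array([-0.002, -0.   ,  0.017]))
```

{"fn": "carry_out", "kwargs": {"commands": [[[0.7,1.5,0,20,0,0,0.017],[0.7,1.5,0,50,0,0,0.017],[0.7,1.5,0,80,0,0,0.017],[0.7,1.5,0,97,0,0,0.017],[0.7,1.5,0,97,0,0,0.017]]]}}

```text
time: 38.5
tcp_pos: [633.6, -311.5, 171.2]
tool_rot: [[0.993, -0.12, -0.002], [-0.12, -0.993, 0.007], [-0.003, -0.007, -1.0]]
contact_force: [0.0, -0.3, -0.5]
gripper_width: 0.698
```

{"fn": "carry_out", "kwargs": {"commands": [[[0.7,2,0,12,0,0.003,0],[0.7,2,0,24,0,0.003,0],[0.7,2,0,29,0,0.003,0],[0.7,2,0,29,0,0.003,0],[0.2,2,0,29,0,0.003,0]]], "newtons": 60}}

```text
time: 39.12
tcp_pos: [635.8, -311.8, 142.8]
tool_rot: [[0.993, -0.121, 0.001], [-0.121, -0.993, 0.006], [0.001, -0.006, -1.0]]
contact_force: [-1.4, 0.9, 0.5]
gripper_width: 0.504
```

{"fn": "carry_out", "kwargs": {"commands": [[[0,0,0,0,0,0,0],[0,0,0,0,0,0,0],[0,0,0,0,0,0,0],[0,0,0,0,0,0,0],[0,0,0,-10,0,0,0]]]}}

```text
time: 39.75
tcp_pos: [634.5, -311.0, 151.2]
tool_rot: [[0.993, -0.12, -0.002], [-0.12, -0.993, 0.008], [-0.003, -0.008, -1.0]]
contact_force: [-0.2, 0.1, -2.3]
gripper_width: 0.291
```

{"fn": "carry_out", "kwargs": {"commands": [[[0,0,0,-40,0,0,0],[0,0,0,-85,0,0,0],[0,0,0,-130,0,0,0],[0,0,0,-170,0,0,0],[0,0,0,-185,0,0,0]]]}}

```text
time: 40.38
tcp_pos: [636.0, -312.4, 339.9]
tool_rot: [[0.993, -0.12, 0.003], [-0.12, -0.993, 0.007], [0.002, -0.007, -1.0]]
contact_force: [0.2, -0.2, -2.5]
gripper_width: 0.292
```

```bash
python3 -c "
from m import *
s=read_state(); print(pose(s)); print(rel(s,(662.3,78.6,340),-1))"
```

```text
(40.375, array([ 636. , -312.4,  339.9]), 'yaw', np.float64(-6.89), 'z', array([ 0.003,  0.007, -1.   ]), 'F', array([ 0.2, -0.2, -2.5]), 'w', 0.292)
(array([ -20.8, -391.3,    2.6]), array([-0.007, -0.002, -0.103]))
```

{"fn": "carry_out", "kwargs": {"commands": [[[0,-2,-35,0,0,0,-0.02],[0,-4,-80,0,0,0,-0.04],[0,-6,-125,0,0,0,-0.06],[0,-9,-170,0,0,0,-0.08],[0,-11,-220,0,0,0,-0.103]]]}}

```text
time: 41.0
tcp_pos: [649.9, -89.9, 338.7]
tool_rot: [[1.0, -0.015, -0.002], [-0.015, -1.0, 0.008], [-0.002, -0.008, -1.0]]
contact_force: [1.0, 0.7, -1.6]
gripper_width: 0.291
```

```bash
python3 -c "
from m import *
s=read_state(); print(pose(s)); print(rel(s,(665,78.6,340),-1))"
```

```text
(41.0, array([649.9, -89.9, 338.7]), 'yaw', np.float64(-0.88), 'z', array([-0.002,  0.008, -1.   ]), 'F', array([ 1. ,  0.7, -1.6]), 'w', 0.291)
(array([  12.5, -168.7,   -0. ]), array([-0.008,  0.002,  0.002]))
```

{"fn": "carry_out", "kwargs": {"commands": [[[0,4,-45,0,-0.004,0,0],[0,8,-90,0,-0.008,0,0],[0,11,-135,0,-0.008,0,0],[0,12.5,-162,0,-0.008,0,0],[0,12.5,-168,0,-0.008,0,0]]]}}

```text
time: 41.62
tcp_pos: [662.9, 83.4, 337.7]
tool_rot: [[1.0, -0.008, -0.006], [-0.008, -1.0, 0.002], [-0.006, -0.002, -1.0]]
contact_force: [0.3, -0.1, -2.6]
gripper_width: 0.291
```

{"fn": "carry_out", "kwargs": {"commands": [[[0,0,0,5,0,0,0],[0,0,0,40,0,0,0],[0,0,0,80,0,0,0],[0,0,0,115,0,0,0],[0,0,0,130,0,0,0]]]}}

```text
time: 42.25
tcp_pos: [659.8, 80.4, 203.8]
tool_rot: [[1.0, -0.011, -0.013], [-0.011, -1.0, -0.001], [-0.013, 0.001, -1.0]]
contact_force: [-0.8, -0.4, -2.8]
gripper_width: 0.29
```

```bash
python3 -c "
from m import *
s=read_state(); print(pose(s)); print(rel(s,(665,78.6,188),-1))"
```

```text
(42.25, array([659.8,  80.4, 203.8]), 'yaw', np.float64(-0.61), 'z', array([-0.013, -0.001, -1.   ]), 'F', array([-0.8, -0.4, -2.8]), 'w', 0.29)
(array([ 5.4,  1.7, 15.7]), array([0.001, 0.013, 0.007]))
```

{"fn": "carry_out", "kwargs": {"commands": [[[0,3,1.5,2,0,0.01,0],[0,5.4,1.5,6,0,0.013,0],[0,5.4,1.5,10,0,0.013,0],[0,5.4,1.5,14,0,0.013,0],[0,5.4,1.5,16,0,0.013,0]]]}}

```text
time: 42.88
tcp_pos: [665.2, 79.1, 188.4]
tool_rot: [[1.0, -0.01, 0.0], [-0.01, -1.0, -0.001], [0.0, 0.001, -1.0]]
contact_force: [-2.1, 0.1, 4.3]
gripper_width: 0.294
```

{"fn": "carry_out", "kwargs": {"commands": [[[0.3,0,0,0,0,0,0],[0.6,0,0,0,0,0,0],[0.6,0,0,-0.5,0,0,0],[0.6,0,0,-40,0,0,0],[0.6,0,0,-90,0,0,0]]]}}

```text
time: 43.5
tcp_pos: [664.2, 78.9, 277.8]
tool_rot: [[1.0, -0.01, -0.003], [-0.01, -1.0, -0.001], [-0.003, 0.001, -1.0]]
contact_force: [0.6, 0.2, 0.1]
gripper_width: 0.6
```

{"fn": "carry_out", "kwargs": {"commands": [[[0.6,-5,30,0,0,0,0],[0.6,-20,80,0,0,0,0.15],[0.6,-40,130,0,0,0,0.3],[0.6,-60,180,0,0,0,0.45],[1,-80,230,0,0,0,0.6]]]}}

```text
time: 44.12
tcp_pos: [581.3, -151.8, 279.0]
tool_rot: [[0.817, -0.577, -0.001], [-0.577, -0.817, -0.002], [-0.0, 0.002, -1.0]]
contact_force: [0.8, 0.2, -1.1]
gripper_width: 0.793
```

```bash
python3 a.py live | grep -E "==|red|green|purple"; python3 -c "
from m import *
s=read_state();print(pose(s)); print(rel(s,(472.5,-415.5,270),-46))"
```

```text
== scene
red [132. 283.] 274 (array([ 471.6, -416.3]), array([67.5, 25.2]), -47.9) mean [ 479.  -420.7  139.7] zmax 146.6
green [284. 176.] 89 (array([499.6, 120.1]), array([26.3, 25.8]), -38.3) mean [502.2 116.9 150.5] zmax 159.0
green [266. 189.] 91 (array([498.9,  42.2]), array([25.9, 24.9]), 16.1) mean [501.6  39.5 150.3] zmax 158.3
green [297. 209.] 93 (array([604.1,  73.4]), array([48. , 25.1]), -88.7) mean [604.8  68.6 120.3] zmax 127.5
green [315. 212.] 30 (array([664.8,  68.3]), array([54.7, 12.8]), 10.5) mean [668.6  68.3 169.7] zmax 174.7
green [328. 232.] 54 (array([720.1,  77.6]), array([45.8, 22.2]), 76.6) mean [720.7  74.8 114.4] zmax 118.6
purple [ 72. 247.] 318 (array([ 257.7, -490.1]), array([89.1, 28.2]), -63.5) mean [ 261.2 -491.4  133.3] zmax 145.8
== side
red [264. 140.] 81 (array([ 473.1, -415. ]), array([56. , 24.6]), -51.4) mean [ 472.3 -408.8  136.7] zmax 145.7
green [235. 191.] 79 (array([498.2,  44.2]), array([26.7, 24.5]), -63.0) mean [495.8  49.2 149.3] zmax 158.9
green [201. 203.] 66 (array([593.6,  82.6]), array([51.6, 23.8]), 65.9) mean [595.7  88.6 118. ] zmax 122.1
green [229. 204.] 83 (array([498.5, 123.7]), array([25.9, 25.2]), -28.7) mean [496.8 127.2 149.1] zmax 158.4
(44.225, array([ 578.6, -160.5,  278.7]), 'yaw', np.float64(-35.84), 'z', array([-0.004, -0.007, -1.   ]), 'F', array([-0.2, -0.6, -0.7]), 'w', 0.954)
(array([ 63.2, 268.7,  11.1]), array([ 0.008, -0.002,  0.177]))
```

Green hangs. Now to red at (132,283) in the scene picture. The purple pair at (72,247) is the decoy and stays where it is.

{"fn": "carry_out", "kwargs": {"commands": [[[1,13,56,2,0.008,-0.002,0.06],[1,26,112,6,0.008,-0.002,0.12],[1,39,168,10,0.008,-0.002,0.177],[1,52,223,11,0.008,-0.002,0.177],[1,63,268,11,0.008,-0.002,0.177]]]}}

```text
time: 44.85
tcp_pos: [471.7, -417.0, 270.5]
tool_rot: [[0.694, -0.72, -0.0], [-0.72, -0.694, -0.001], [0.001, 0.001, -1.0]]
contact_force: [0.7, 0.4, -0.7]
gripper_width: 1.001
```

{"fn": "carry_out", "kwargs": {"commands": [[[1,0,0,0,0,0,0],[1,0,0,0,0,0,0],[1,0,0,0,0,0,0],[1,0,0,0,0,0,0],[1,0,0,0,0,0,0]]]}}

```text
time: 45.48
tcp_pos: [472.4, -415.9, 270.5]
tool_rot: [[0.696, -0.718, 0.0], [-0.718, -0.696, -0.001], [0.001, 0.001, -1.0]]
contact_force: [0.0, -0.6, -0.1]
gripper_width: 1.001
```

```bash
python3 d.py red
```

```text
(45.475, array([ 472.4, -415.9,  270.5]), 'yaw', np.float64(-45.92), 'z', array([ 0.   , -0.001, -1.   ]), 'F', array([ 0. , -0.6, -0.1]), 'w', 1.001)
[254. 180.] 2308 (array([ 473.2, -420.5]), array([56.2, 26. ]), -47.9) 144.2
(array([  3.7,   2.5, 126.5]), array([ 0.001, -0.001,  0.035]))
```

View pics/wd_red.png

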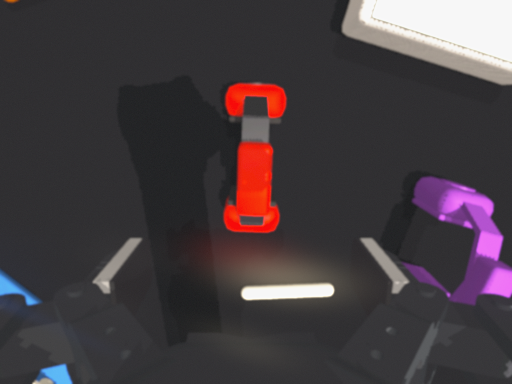

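The red pair is at (254,180) px with pad 56 x 26 mm. The purple decoy lies well clear at (455,240) px.

{"fn": "carry_out", "kwargs": {"commands": [[[0.7,3.7,2.5,20,0,0,0.035],[0.7,3.7,2.5,50,0,0,0.035],[0.7,3.7,2.5,80,0,0,0.035],[0.7,3.7,2.5,97,0,0,0.035],[0.7,3.7,2.5,97,0,0,0.035]]]}}

```text
time: 46.15
tcp_pos: [471.7, -419.9, 171.0]
tool_rot: [[0.669, -0.743, -0.004], [-0.743, -0.669, 0.002], [-0.004, 0.001, -1.0]]
contact_force: [-0.1, 1.3, 0.8]
gripper_width: 0.698
```

```bash
python3 -c "
from m import *
s=read_state();print(pose(s)); print(rel(s,(473.2,-420.5,144),-47.9))"
```

```text
(46.15, array([ 471.7, -419.9,  171. ]), 'yaw', np.float64(-47.99), 'z', array([-0.004,  0.002, -1.   ]), 'F', array([-0.1,  1.3,  0.8]), 'w', 0.698)
(array([ 1.6, -0.8, 27. ]), array([ 0.001,  0.004, -0.002]))
```

{"fn": "carry_out", "kwargs": {"commands": [[[0.7,1.6,-0.8,12,0,0.004,0],[0.7,1.6,-0.8,23,0,0.004,0],[0.7,1.6,-0.8,27,0,0.004,0],[0.7,1.6,-0.8,27,0,0.004,0],[0.2,1.6,-0.8,27,0,0.004,0]]], "newtons": 60}}

```text
time: 46.78
tcp_pos: [473.6, -420.8, 144.5]
tool_rot: [[0.669, -0.743, -0.0], [-0.743, -0.669, -0.002], [0.001, 0.001, -1.0]]
contact_force: [-0.2, -0.1, -0.4]
gripper_width: 0.502
```

{"fn": "carry_out", "kwargs": {"commands": [[[0,0,0,0,0,0,0],[0,0,0,0,0,0,0],[0,0,0,0,0,0,0],[0,0,0,0,0,0,0],[0,0,0,-10,0,0,0]]]}}

```text
time: 47.4
tcp_pos: [472.3, -419.7, 153.1]
tool_rot: [[0.669, -0.743, -0.003], [-0.743, -0.669, 0.001], [-0.003, 0.002, -1.0]]
contact_force: [-0.6, 0.1, -2.1]
gripper_width: 0.289
```

{"fn": "carry_out", "kwargs": {"commands": [[[0,0,0,-40,0,0,0],[0,0,0,-85,0,0,0],[0,0,0,-130,0,0,0],[0,0,0,-170,0,0,0],[0,0,0,-185,0,0,0]]]}}

```text
time: 48.02
tcp_pos: [473.6, -420.4, 341.2]
tool_rot: [[0.669, -0.743, 0.0], [-0.743, -0.669, -0.002], [0.001, 0.001, -1.0]]
contact_force: [-0.1, -0.6, -1.9]
gripper_width: 0.291
```

```bash
python3 -c "
from m import *
s=read_state();print(pose(s)); print(rel(s,(567,-210,340),-20));print(rel(s,(661.5,-1,340),-1))"
```

```text
(48.025, array([ 473.6, -420.4,  341.2]), 'yaw', np.float64(-47.99), 'z', array([ 0.   , -0.002, -1.   ]), 'F', array([-0.1, -0.6, -1.9]), 'w', 0.291)
(array([ -93.8, -210.2,    0.8]), array([ 0.002, -0.001, -0.489]))
(array([-1.859e+02, -4.203e+02,  4.000e-01]), array([ 0.002, -0.001, -0.82 ]))
```

{"fn": "carry_out", "kwargs": {"commands": [[[0,-12,-28,0,0,0,-0.08],[0,-32,-70,0,0,0,-0.18],[0,-52,-115,0,0,0,-0.28],[0,-73,-163,0,0,0,-0.38],[0,-94,-210,0,0,0,-0.489]]]}}

```text
time: 48.65
tcp_pos: [566.3, -205.9, 338.1]
tool_rot: [[0.942, -0.335, -0.004], [-0.335, -0.942, 0.001], [-0.004, 0.001, -1.0]]
contact_force: [1.0, -0.4, -2.3]
gripper_width: 0.291
```

```bash
python3 -c "
from m import *
s=read_state();print(pose(s)); print(rel(s,(661.7,-1,340),-1))"
```

```text
(48.65, array([ 566.3, -205.9,  338.1]), 'yaw', np.float64(-19.56), 'z', array([-0.004,  0.001, -1.   ]), 'F', array([ 1. , -0.4, -2.3]), 'w', 0.291)
(array([  21.3, -225. ,   -2.2]), array([ 0.   ,  0.004, -0.324]))
```

{"fn": "carry_out", "kwargs": {"commands": [[[0,5,-50,0,0,0.002,-0.08],[0,10,-105,-2,0,0.004,-0.16],[0,15,-155,-2,0,0.004,-0.24],[0,19,-200,-2,0,0.004,-0.32],[0,21,-222,-2,0,0.004,-0.324]]]}}

```text
time: 49.28
tcp_pos: [659.5, 2.3, 337.2]
tool_rot: [[1.0, -0.01, -0.005], [-0.01, -1.0, 0.003], [-0.005, -0.003, -1.0]]
contact_force: [-0.2, -0.1, -2.0]
gripper_width: 0.292
```

{"fn": "carry_out", "kwargs": {"commands": [[[0,0,0,0,0,0,0],[0,0,0,0,0,0,0],[0,0,0,0,0,0,0],[0,0,0,0,0,0,0],[0,0,0,0,0,0,0]]]}}

```text
time: 49.9
tcp_pos: [659.4, 1.2, 337.4]
tool_rot: [[1.0, -0.011, -0.005], [-0.011, -1.0, 0.002], [-0.005, -0.002, -1.0]]
contact_force: [0.2, -0.7, -1.7]
gripper_width: 0.295
```

```bash
python3 -c "
from m import *
s=read_state();print(pose(s)); print(rel(s,(661.7,-1,208),-1))"
```

```text
(49.9, array([659.4,   1.2, 337.4]), 'yaw', np.float64(-0.66), 'z', array([-0.005,  0.002, -1.   ]), 'F', array([ 0.2, -0.7, -1.7]), 'w', 0.295)
(array([  2.9,   2.5, 129.4]), array([-0.002,  0.005,  0.006]))
```

{"fn": "carry_out", "kwargs": {"commands": [[[0,3,2.5,25,0,0.005,0.006],[0,3,2.5,60,0,0.005,0.006],[0,3,2.5,95,0,0.005,0.006],[0,3,2.5,120,0,0.005,0.006],[0,3,2.5,128,0,0.005,0.006]]]}}

```text
time: 50.52
tcp_pos: [660.4, -1.5, 207.2]
tool_rot: [[1.0, -0.018, -0.004], [-0.018, -1.0, 0.002], [-0.004, -0.002, -1.0]]
contact_force: [-1.2, 0.4, -1.9]
gripper_width: 0.293
```

{"fn": "carry_out", "kwargs": {"commands": [[[0,2,0,4,0,0.003,0],[0,2,0,9,0,0.003,0],[0,2,0,13,0,0.003,0],[0,2,0,17,0,0.003,0],[0,2,0,19,0,0.003,0]]]}}

```text
time: 51.15
tcp_pos: [662.9, -1.4, 191.1]
tool_rot: [[1.0, -0.018, 0.0], [-0.018, -1.0, 0.002], [0.0, -0.002, -1.0]]
contact_force: [-4.8, -0.2, 12.4]
gripper_width: 0.289
```

{"fn": "carry_out", "kwargs": {"commands": [[[0.3,0,0,-1,0,0,0],[0.6,0,0,-1,0,0,0],[0.6,0,0,-1.5,0,0,0],[0.6,0,0,-40,0,0,0],[0.6,0,0,-90,0,0,0]]]}}

```text
time: 51.78
tcp_pos: [661.6, -1.7, 279.8]
tool_rot: [[1.0, -0.018, -0.004], [-0.018, -1.0, 0.002], [-0.004, -0.002, -1.0]]
contact_force: [-0.1, -0.4, 0.5]
gripper_width: 0.599
```

{"fn": "carry_out", "kwargs": {"commands": [[[0.6,-20,30,-20,0,0,0],[0.6,-45,80,-20,0,0,0],[0.6,-70,130,-20,0,0,0],[0.6,-90,180,-20,0,0,0],[0.6,-110,230,-20,0,0,0]]]}}

```text
time: 52.4
tcp_pos: [546.7, -231.3, 300.1]
tool_rot: [[1.0, -0.018, -0.004], [-0.018, -1.0, 0.001], [-0.004, -0.001, -1.0]]
contact_force: [0.6, 0.3, 0.6]
gripper_width: 0.603
```

{"fn": "carry_out", "kwargs": {"commands": [[[1,-20,20,0,0,0,0],[1,-40,40,0,0,0,0],[1,-40,40,0,0,0,0],[1,-40,40,0,0,0,0],[1,-40,40,0,0,0,0]]]}}

```text
time: 53.02
tcp_pos: [507.3, -268.7, 300.2]
tool_rot: [[1.0, -0.015, -0.003], [-0.015, -1.0, 0.002], [-0.003, -0.002, -1.0]]
contact_force: [-1.2, 0.7, -0.4]
gripper_width: 1.0
```

```bash
sed -i 's/,112,175,25)/,60,200,25)/' a.py; python3 a.py live | grep -E "==|red|green|purple|yellow"; python3 - <<'E'
from m import *
print(pose(read_state()))
a=[capture(n)["color"] for n in("scene","side")]
x=cv2.resize(a[0][110:290,210:390],(400,400),interpolation=cv2.INTER_CUBIC); y=cv2.resize(a[1][110:290,120:300],(400,400),interpolation=cv2.INTER_CUBIC)
save("f1.png",np.hstack([x,y]))
E
```

```text
== scene
yellow [335. 192.] 228 (array([664.4, 158.5]), array([57.7, 25.4]), -0.4) mean [666.5 154.1 184.7] zmax 193.2
yellow [316. 194.] 93 (array([612. , 132.3]), array([103.8,  36.4]), -71.4) mean [605.5 153.6 122.2] zmax 148.3
yellow [343. 222.] 212 (array([720.5, 144. ]), array([78.2, 32.1]), 82.9) mean [724.1 144.2 100.5] zmax 116.4
red [298. 223.] 255 (array([647. ,   9.1]), array([98.1, 47.7]), -33.5) mean [667.3  -5.7 185.5] zmax 193.4
red [277. 227.] 168 (array([606.1,  -6.2]), array([48.6, 33.6]), 86.2) mean [602.9 -16.4 112.5] zmax 136.0
red [308. 254.] 237 (array([719.7,  -5.1]), array([57.2, 32. ]), 82.3) mean [721.4 -15.  100.4] zmax 114.5
green [284. 176.] 89 (array([500.4, 119.5]), array([28.1, 26.1]), -26.2) mean [502.  117.1 150.2] zmax 158.6
green [266. 189.] 93 (array([498.3,  42.1]), array([27.3, 24.6]), -44.3) mean [501.5  39.2 150.3] zmax 158.8
green [317. 207.] 232 (array([664.1,  78.1]), array([55.2, 26.9]), 0.6) mean [666.1  73.9 185.5] zmax 193.6
green [298. 209.] 87 (array([604.5,  73.8]), array([49. , 24.4]), 88.7) mean [605.2  70.4 119.8] zmax 132.5
gre
[... 780 characters left out ...]

green [179. 180.] 94 (array([662.9,  79.4]), array([53.6, 28.2]), -7.9) mean [659.9  83.  190.3] zmax 193.7
green [235. 190.] 60 (array([498.6,  44.3]), array([28.3, 24.5]), -78.7) mean [494.7  47.6 151.5] zmax 158.9
green [201. 205.] 85 (array([597. ,  81.3]), array([50.1, 25.6]), 77.8) mean [595.3  90.2 114.7] zmax 120.9
green [228. 201.] 46 (array([499.5, 122.2]), array([26.2, 22.3]), -26.2) mean [498.1 124.6 156. ] zmax 158.8
purple [323. 153.] 109 (array([ 227.8, -445.5]), array([53.6, 49.9]), -75.5) mean [ 227.7 -438.3   83.7] zmax 114.7
(53.125, array([ 507. , -269.1,  300.1]), 'yaw', np.float64(-0.86), 'z', array([-0.003,  0.002, -1.   ]), 'F', array([-0.5,  0.8,  0.2]), 'w', 0.997)
```

View pics/f1.png

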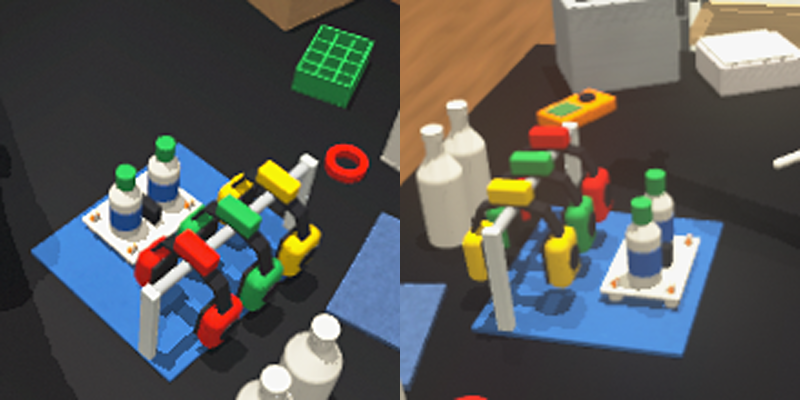

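The final pictures show all three pairs over the rail with a cup on each side, and both bottles upright on the seated plate either side of the grip. Nothing else has moved, and the arm is clear.

```bash
python3 -c "
from workcell import job_done
print(job_done())"
```

```text
the job is handed in; nothing more can be done
None
```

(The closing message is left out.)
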